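# Filter change on the bench extractor

### The job

Finish the filter change on the bench extractor, whose filter drawer stands open. Take the spent, dark brown cartridges out of the drawer and put them in the white bowl, fill every bay that is then free with a fresh white cartridge from the bench (the white one already in the drawer stays in use), and only then push the drawer fully home so that it seats in its detent. Push the black exhaust sleeve right down onto the outlet on top of the extractor, and leave the glue bottle, the paint pot and the model tank where they are.

Things in the scene. Friction and masses are not known exactly. Their poses are not given: they have to be found in the camera images.
- spent_1: spent filter cartridge, standing in one of the drawer's bays at the start: grey frame 63 (its x) x 33 (its y) x 28 mm with pleated dark brown clogged media and, in the middle of its top, a blue pull tab 10 thick (x) x 26 wide (y), rising from 28 to 54 mm; 60 g. Origin at the centre of its underside, z up. Lift it by the tab, fingers closing along its x. One to three are there; None if absent
- spent_2: spent filter cartridge, standing in one of the drawer's bays at the start: grey frame 63 (its x) x 33 (its y) x 28 mm with pleated dark brown clogged media and, in the middle of its top, a blue pull tab 10 thick (x) x 26 wide (y), rising from 28 to 54 mm; 60 g. Origin at the centre of its underside, z up. Lift it by the tab, fingers closing along its x. One to three are there; None if absent
- spent_3: spent filter cartridge, standing in one of the drawer's bays at the start: grey frame 63 (its x) x 33 (its y) x 28 mm with pleated dark brown clogged media and, in the middle of its top, a blue pull tab 10 thick (x) x 26 wide (y), rising from 28 to 54 mm; 60 g. Origin at the centre of its underside, z up. Lift it by the tab, fingers closing along its x. One to three are there; None if absent
- clean_0: clean filter cartridge, already in one of the bays at the start and still good: grey frame 63 (its x) x 33 (its y) x 28 mm with pleated white media and, in the middle of its top, a blue pull tab 10 thick (x) x 26 wide (y), rising from 28 to 54 mm; 60 g. Origin at the centre of its underside, z up. Lift it by the tab, fingers closing along its x
- clean_1: fresh filter cartridge, standing on the bench at the start: grey frame 63 (its x) x 33 (its y) x 28 mm with pleated white media and, in the middle of its top, a blue pull tab 10 thick (x) x 26 wide (y), rising from 28 to 54 mm; 60 g. Origin at the centre of its underside, z up. Lift it by the tab, fingers closing along its x
- clean_2: fresh filter cartridge, standing on the bench at the start: grey frame 63 (its x) x 33 (its y) x 28 mm with pleated white media and, in the middle of its top, a blue pull tab 10 thick (x) x 26 wide (y), rising from 28 to 54 mm; 60 g. Origin at the centre of its underside, z up. Lift it by the tab, fingers closing along its x
- clean_3: fresh filter cartridge, standing on the bench at the start: grey frame 63 (its x) x 33 (its y) x 28 mm with pleated white media and, in the middle of its top, a blue pull tab 10 thick (x) x 26 wide (y), rising from 28 to 54 mm; 60 g. Origin at the centre of its underside, z up. Lift it by the tab, fingers closing along its x
- bay1 (a point): middle of the floor of drawer bay 1 of 4 (1 = leftmost; 43 mm apart along y); axes: x into the extractor, y left, z up; 15 mm above the bench. Pocket 70 (x) x 40 (y) mm, dividers 14 and walls 28 mm high: a cartridge stands in it with its x along the bay's x (either way round), 3.5 mm free on each side. The front panel stands 37 mm in front and reaches 63 mm above this point
- bay2 (a point): middle of the floor of drawer bay 2 of 4 (1 = leftmost; 43 mm apart along y); axes: x into the extractor, y left, z up; 15 mm above the bench. Pocket 70 (x) x 40 (y) mm, dividers 14 and walls 28 mm high: a cartridge stands in it with its x along the bay's x (either way round), 3.5 mm free on each side. The front panel stands 37 mm in front and reaches 63 mm above this point
- bay3 (a point): middle of the floor of drawer bay 3 of 4 (1 = leftmost; 43 mm apart along y); axes: x into the extractor, y left, z up; 15 mm above the bench. Pocket 70 (x) x 40 (y) mm, dividers 14 and walls 28 mm high: a cartridge stands in it with its x along the bay's x (either way round), 3.5 mm free on each side. The front panel stands 37 mm in front and reaches 63 mm above this point
- bay4 (a point): middle of the floor of drawer bay 4 of 4 (1 = leftmost; 43 mm apart along y); axes: x into the extractor, y left, z up; 15 mm above the bench. Pocket 70 (x) x 40 (y) mm, dividers 14 and walls 28 mm high: a cartridge stands in it with its x along the bay's x (either way round), 3.5 mm free on each side. The front panel stands 37 mm in front and reaches 63 mm above this point
- drawer (a joint): opening of the filter drawer, m: 0 = home, 0.112 = fully drawn, as it starts; slides along the extractor's x with 1 to 2 N friction. From 15 mm on it meets a sprung roller detent (8 N at most) whose crest lies 6 mm before home: past it the roller pulls the drawer home and keeps it; let go before, it springs back out
- drawer_front (a point): middle of the dark finger lip along the drawer's front (lip 120 wide, 10 high, standing 11 mm proud of the front panel), 70 mm above the bench, on its front edge; same axes as the bays. Push here along +x to shut the drawer
- extractor: benchtop downdraft extractor, light grey box 170 (x) x 214 (y) x 86 mm, fixed to the bench; origin at the centre of its underside, x pointing away from the drawer front, into the box; an aluminium intake grille covers the front half of its top; the drawer comes out of its front face, which lies at x = -85 mm
- outlet (a point): exhaust outlet on the extractor's top, behind the grille: centre of the foot of an upright aluminium spigot 40 mm in diameter and 30 mm high (its top 7 mm bevelled to 33 mm), standing on a flat dark shoulder at this point's height, 88 mm above the bench; axes as the extractor's
- sleeve: black exhaust sleeve with two orange bands, a rigid open tube 50 mm outside, 44 mm inside, 60 mm tall, about 70 g, standing on end on the bench at the start; origin at the centre of its lower end, z along the tube. It fits over the spigot with 2 mm clearance all round
- bowl: white mixing bowl with a pouring lip, 159 x 182 x 55 mm, loose, 0.3 kg; the waste bowl for spent cartridges; origin under its middle
- bowl_mid (a point): middle of the white bowl's inner floor, 6 mm above the bench (it stands on a 3 mm cutting mat); the floor is about 90 mm across, the mouth about 155 mm across at 55 mm height
- glue: bystander: small cement bottle with a white brush cap, 27 x 27 x 77 mm; origin at the centre of its underside
- ochre: bystander: ochre paint pot, 28 x 28 x 50 mm; origin at the centre of its underside
- tank: bystander: small camouflaged model tank, 35 x 58 x 34 mm; origin at the centre of its underside

How it is judged:
By the outcome, as a careful person would: the job done as asked, in the order asked, and still so for the second after the job is handed in, with the robot touching nothing.
Of spent_1, spent_2, spent_3 only 1 to 3 are there at a start; the rules pass over those that are not, and their reading is None.
At some moment in a run one of clean_1, clean_2, clean_3, sleeve may be knocked a few centimetres aside while the robot is not near it.
It also fails if it takes over 210 s, if anything falls off the work surface, if the arm or the gripper's body presses on something with over 40 N, if the wrist force passes 120 N, or if a joint passes its speed limit or range.

### The arm

A 6-joint arm with a two-finger parallel gripper is mounted at the origin on a cart in front of the work surface, level with it; the furniture and walls round the work are solid. World frame = base frame: x ahead of the robot, y to its left, z up, the work surface at z = 0. Lengths are in m, angles in rad, forces in N, time in s.
With the tool pointing down it reaches from about 0.35 to 0.975 m from the base axis. Payload 4.9 kg.
Tool frame: the origin (TCP) lies midway between the tips of the shut fingers; the grasp point (between the pads) lies 19 mm behind it; z points along the fingers, y is the line along which they close (so a half turn about z gives the same grasp; the last joint's range is limited). The gripper opens to 85 mm and grips with 20 to 120 N. Pads are 22 mm wide; open, the fingers measure 114 mm over their backs; the gripper's body (76 mm by 85 mm) begins 54 mm behind the grasp point. The pads swing forward as they close: fully open they stand 13 mm farther back than shut.
Start: joints at [-1.262, 0.053, 1.613, -0, 1.476, -0.119], TCP at [0.259, -0.569, 0.231] pointing down, gripper open.
Joint ranges: [-3.01, 3.01], [-1.01, 2.22], [0.06, 2.58], [-1.02, 4.17], [0.09, 2.62], [-3.14, 3.14]. Speed limits (rad/s): [2.57, 2.57, 3.14, 3.14, 3.14, 3.14].

### API

Orientations are given as a unit quaternion [w, x, y, z].
In Python, from plant import state, grab_frame, job_done, cut_out, place_of gives the robot as it stands.
- The arm moves only by the tool jog_arm, never from a script. Its argument "motion" is text: rows parted by semicolons, each of 7 numbers parted by spaces: the opening in per cent of the stroke, from 0 (shut) to 100 (fully open), then the shift along the tool's x, y, z as a fraction of full scale, then the turn, a rotation vector about the tool's x, y, z as a fraction of full scale. A call has exactly 5 rows; each row is the pose to reach, as a shift and turn from the pose commanded when the call began, along the tool's axes at that moment; what a row does not reach only later rows make up. Full scale, the value 1, is 50 cm for a shift and 1.5 rad for a turn. A row lasts 1/8 s, in which the tool goes at most 62.5 mm and 10.7 degrees, less where a joint would pass 70% of its speed; a pose out of reach is approached as far as the arm can. A call with a number of a shift or a turn outside -1 to 1 is refused whole. A call with a gripper value outside its range is refused whole. The fingers move at their own pace and stop on an object; the grip force is fixed at half the most. Time passes only in rows, so rows that repeat a pose let the fingers close, or fill a call up. It gives the time, the measured TCP pose, the force, the opening and the grip force at its end, in the units of the state.
- state(): the state, without advancing time (a new reading comes with each control period).
- grab_frame(name): name is "scene" or "side" or "wrist"; returns a dict with "color" (384x512x3 uint8, red, green, blue), "range_z" (384x512 float32, m along the optical axis (not along the pixel's ray), 0 where there is no reading), "intrinsics" (3x3 intrinsics, pixels), "world_from_camera" (4x4, takes a point from camera to world coordinates). Camera axes: x right, y up, looking along -z (the intrinsics and any distortion apply to the point x, -y, -z); pixel columns grow to the right and rows downward; lengths in m; the calibration is good to about 2 mm. The wrist camera is an equidistant fisheye: a pixel r from the principal point sees the ray r / f radians off the axis. A picture is of the moment at which its call begins.
- job_done(): hands the job in; it is judged then, once.
Trained networks look in the newest picture that a camera, given by its name, has taken for a name from the list of things; names that differ only in an ending like _2 or _b are one class to them, and where a whole thing is asked for, a point or a joint stands for the part that bears it (a point fixed in the world has none). Each returns a list of dicts, best first, with "p" (0 to 1); they miss things now and then, are a little off and sometimes report something else, mostly with a low value. They report only what shows in the picture. A call takes as long as a camera call.
- cut_out(camera, thing): "pixels" (384x512 bool, what is visible of it).
- place_of(camera, thing): "at" ([x, y, z] in m, in world coordinates, good to about 4 mm: a listed point, or the origin of a listed thing).
The state is a dict: "time": time; "joint_pos": joint angles; "joint_vel": joint speeds; "joint_efforts": joint torques, N m; "tool_pos": TCP position; "tool_rot": TCP orientation; "contact_force": force on the tool from outside, world axes, zero at the start; "ft_torque": the same for the moment, N m; "gripper_width": opening from 0.0 (shut) to 1.0 (fully open); "grasp_force": force on a finger pad.
Only numpy, scipy, OpenCV 4.12 (cv2) and the standard library are available. Lean on these libraries where they do the work, as an engineer would, in place of code of your own. Each camera call takes 0.05 s, during which the arm holds its last target. There are 200 camera calls.

## Working session

There is one attempt and no reset: what is moved stays moved. The work goes in short steps, Python scripts to look and compute and a tool call to move; the robot and the scene stay as the last step left them, time stands still between calls to the robot, and variables do not carry over. Pictures are saved under pics/ and viewed, at most 14 in all, crops included, and the job is handed in when it is done.

Besides the shell and the picture viewer there is one more tool, called after "Call:" in YAML: its name, and indented under it one key for each argument. jog_arm: Moves the arm, as the interface text tells. Shift numbers are shares of 50 cm and turn numbers shares of 1.5 rad, none past 1 either way. Its arguments: {"type":"object","properties":{"motion":{"type":"string"}},"required":["motion"]}

```bash
mkdir -p pics; ls; cat > h.py <<'E'
import numpy as np, cv2
from plant import state, grab_frame, job_done, cut_out, place_of
from scipy.spatial.transform import Rotation as R
def world(f, v, u):
    K=f["intrinsics"]; z=f["range_z"][v,u]
    p=np.stack([(u-K[0,2])/K[0,0]*z, -(v-K[1,2])/K[1,1]*z, -z, np.ones_like(z)],-1)
    return (p@f["world_from_camera"].T)[...,:3], z
def save(f,name): cv2.imwrite(f"pics/{name}.png", f["color"][...,::-1])
def cloud(f):
    v,u=np.mgrid[0:384,0:512]; return world(f,v,u)
E
python3 - <<'E'
from h import *
a=grab_frame("scene");b=grab_frame("side");w=grab_frame("wrist")
cv2.imwrite("pics/a.png",np.hstack([a["color"],b["color"]])[...,::-1][:, :])
im=cv2.imread("pics/a.png"); cv2.imwrite("pics/a1.png",cv2.resize(a["color"][...,::-1],(800,600)));cv2.imwrite("pics/b1.png",cv2.resize(b["color"][...,::-1],(800,600)))
for c in ["scene","side"]:
  for t in ["spent_1","clean_1","bay1","bay2","bay3","bay4","drawer_front","extractor","outlet","sleeve","bowl_mid","glue","ochre","tank"]:
    print(c,t,[(round(d["p"],2),np.round(d["at"],3).tolist()) for d in place_of(c,t)[:6]])
s=state();print(s)
E
```

```text
pics
scene spent_1 [(0.62, [0.494, 0.123, 0.016]), (0.39, [0.493, 0.204, 0.016])]
scene clean_1 [(0.8, [0.389, -0.284, 0.001]), (0.75, [0.655, 0.136, 0.006]), (0.64, [0.494, 0.165, 0.011]), (0.48, [0.418, -0.225, 0.003])]
scene bay1 [(0.93, [0.494, 0.206, 0.017]), (0.63, [0.492, 0.074, 0.018]), (0.57, [0.491, 0.169, 0.014])]
scene bay2 [(0.93, [0.494, 0.206, 0.017]), (0.63, [0.492, 0.074, 0.018]), (0.57, [0.491, 0.169, 0.014])]
scene bay3 [(0.93, [0.494, 0.206, 0.017]), (0.63, [0.492, 0.074, 0.018]), (0.57, [0.491, 0.169, 0.014])]
scene bay4 [(0.93, [0.494, 0.206, 0.017]), (0.63, [0.492, 0.074, 0.018]), (0.57, [0.491, 0.169, 0.014])]
scene drawer_front [(0.85, [0.438, 0.144, 0.072])]
scene extractor [(0.91, [0.655, 0.136, 0.005]), (0.69, [0.689, 0.088, 0.086]), (0.63, [0.493, 0.122, 0.018]), (0.49, [0.402, -0.422, 0.001])]
scene outlet [(0.82, [0.689, 0.085, 0.087]), (0.41, [0.521, -0.325, -0.005])]
scene sleeve [(0.36, [0.494, 0.162, 0.013])]
scene bowl_mid [(0.98, [0.542, -0.46, 0.007])]
scene glue []
scene ochre [(0.58, [0.52, -0.324, -0.004])]
scene tank [(0.58, [0.38, 0.222, -0.
[... 1218 characters left out ...]
594e+00,  5.27281274e-02,  1.61288681e+00,  3.95822640e-05,
        1.47597565e+00, -1.19019676e-01]), 'joint_vel': array([-1.99072313e-03, -1.21877843e-04, -1.65190916e-03,  6.05606320e-05,
        1.42184671e-03,  1.42930255e-03]), 'joint_efforts': array([-4.35691463e-04, -3.93667924e+01, -3.70447612e+01, -1.80417587e-04,
        5.38085224e-04, -6.57753148e-06]), 'tool_pos': array([ 0.25930857, -0.56866292,  0.23129401]), 'tool_rot': array([-8.39091288e-07,  9.77207692e-01,  2.12285483e-01,  1.97114088e-05]), 'contact_force': array([ 0.3726236 , -0.54595748, -0.23994137]), 'ft_torque': array([ 0.00359145, -0.026992  ,  0.00480787]), 'grasp_force': 0.0, 'gripper_width': 1.0044902262087982}
```

View pics/a1.png

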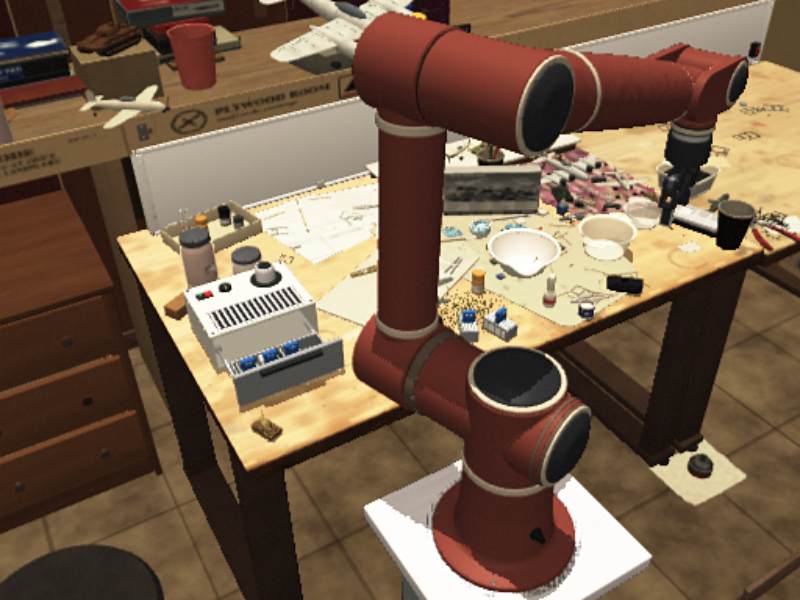

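View pics/b1.png

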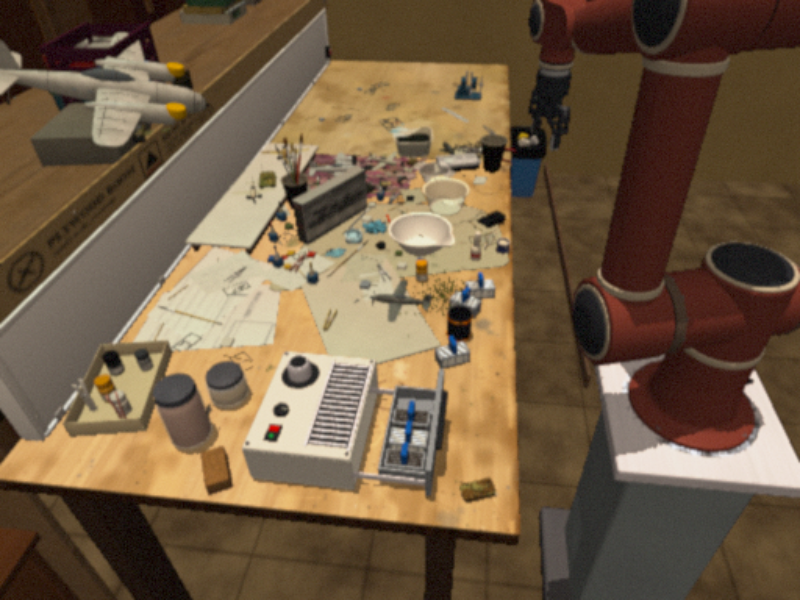

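The scene view shows three tabs in the drawer (pixels 247,363 / 270,355 / 291,347) with the right bay apparently empty. There are two fresh cartridges at (468,322) and (500,325). The side view also shows the sleeve at (459,322) and a third fresh cartridge at (452,352).

```bash
cat >> h.py <<'E'
def quat(R_): q=R_.as_quat(); return q
def plan(pos, yaw, s=None):
    """tool down, tool y at angle yaw(world, mod pi); returns shift/turn fractions from current measured pose"""
    s=s or state(); q=s["tool_rot"]; Rc=R.from_quat([q[1],q[2],q[3],q[0]])
    best=None
    for k in (0,1):
        a=yaw+k*np.pi; y=np.array([np.cos(a),np.sin(a),0]); z=np.array([0,0,-1]); x=np.cross(y,z)
        rv=(Rc.inv()*R.from_matrix(np.stack([x,y,z],1))).as_rotvec()
        if best is None or np.linalg.norm(rv)<np.linalg.norm(best): best=rv
    return np.round(Rc.inv().apply(np.array(pos)-s["tool_pos"])/.5,4), np.round(best/1.5,4), s["joint_pos"].round(2)
def rects(P, lo=(0.02,0.032), tabz=0.040):
    """cartridge clusters on bench: centre and x-axis angle from tab points"""
E
python3 - <<'E'
from h import *
F={c:grab_frame(c) for c in("scene","side","wrist")}
print(F["side"].keys()); 
print(F["wrist"]["world_from_camera"].round(3), F["wrist"]["intrinsics"].round(1))
pts=[]
for c in("scene","side"):
    P,z=cloud(F[c]); col=F[c]["color"].astype(float); ok=z>0
    pts.append((P[ok],col[ok]))
    Q=P[ok]
    # extractor top plane and sides
    m=(abs(Q[:,2]-.086)<.004)&(Q[:,0]>.5)&(Q[:,0]<.8)&(Q[:,1]>-.02)&(Q[:,1]<.3)
    print(c,"top",m.sum(),cv2.minAreaRect(Q[m][:,:2].astype(np.float32)))
    m=(Q[:,2]>.02)&(Q[:,2]<.062)&(Q[:,0]>.42)&(Q[:,0]<.47)&(Q[:,1]>.04)&(Q[:,1]<.24)
    if m.sum()>50: print(c,"front",m.sum(),np.polyfit(Q[m][:,1],Q[m][:,0],1), np.ptp(Q[m][:,1]))
    B=(col[ok][:,2]>col[ok][:,0]+40)&(Q[:,2]>.03)&(Q[:,2]<.1)&(Q[:,0]<.6)
    for ctr in[(.389,-.282),(.414,-.224),(.439,-.066),(.494,.205),(.494,.163),(.494,.12),(.494,.075)]:
        d=np.hypot(*(Q[:,:2]-ctr).T)
        m=B&(d<.022)
        if m.sum()<5: print(c,ctr,"no tab");continue
        r=cv2.minAreaRect(Q[m][:,:2].astype(np.float32))
        m2=(d<.045)&(Q[:,2]>.022)&(Q[:,2]<.034)
        r2=cv2.minAreaRect(Q[m2][:,:2].astype(np.float32)) if m2.sum()>4 else None
        print(c,ctr,m.sum(),Q[m].mean(0).round(3),np.round(r[1],3),round(r[2]),r2 and (np.round(r2[0],3),np.round(r2[1],3),round(r2[2])))
    m=(Q[:,2]>.02)&(np.hypot(Q[:,0]-.426,Q[:,1]+.139)<.04)
    print("sleeve",m.sum(), Q[m].mean(0) if m.sum() else 0, cv2.minEnclosingCircle(Q[m][:,:2].astype(np.float32)) if m.sum() else 0)
print(plan([.42,-.15,.35],np.pi))
print(plan([.494,.163,.25],0.0))
E
```

```text
dict_keys(['color', 'range_z', 'intrinsics', 'world_from_camera'])
[[ 0.415  0.878  0.238  0.319]
 [-0.91   0.401  0.108 -0.541]
 [-0.001 -0.261  0.965  0.373]
 [ 0.     0.     0.     1.   ]] [[297.3   0.  257.6]
 [  0.  297.3 192.4]
 [  0.    0.    1. ]]
scene top 1907 ((0.6534534692764282, 0.14008063077926636), (0.21462613344192505, 0.1769408881664276), 89.16864776611328)
scene front 707 [0.01580216 0.44529452] 0.19942821034810693
scene (0.389, -0.282) 46 [ 0.385 -0.279  0.045] [0.013 0.028] 15 (array([ 0.387, -0.281]), array([0.068, 0.04 ]), 15)
scene (0.414, -0.224) 53 [ 0.415 -0.223  0.045] [0.023 0.016] 37 (array([ 0.407, -0.235]), array([0.063, 0.064]), 62)
scene (0.439, -0.066) no tab
scene (0.494, 0.205) 54 [0.492 0.208 0.062] [0.012 0.024] 3 (array([0.491, 0.209]), array([0.055, 0.082]), 87)
scene (0.494, 0.163) 55 [0.491 0.165 0.062] [0.025 0.016] 81 (array([0.491, 0.161]), array([0.047, 0.083]), 88)
scene (0.494, 0.12) 54 [0.491 0.123 0.062] [0.014 0.026] 7 (array([0.493, 0.124]), array([0.047, 0.085]), 76)
scene (0.494, 0.075) no tab
sleeve 10 [ 0.42060425 -0.1610374   0
[... 623 characters left out ...]
.205) 53 [0.495 0.212 0.065] [0.01  0.025] 7 (array([0.496, 0.206]), array([0.056, 0.07 ]), 89)
side (0.494, 0.163) 50 [0.494 0.168 0.065] [0.027 0.01 ] 86 (array([0.497, 0.162]), array([0.068, 0.054]), 1)
side (0.494, 0.12) 46 [0.495 0.127 0.063] [0.029 0.012] 76 (array([0.496, 0.12 ]), array([0.052, 0.068]), 88)
side (0.494, 0.075) no tab
sleeve 273 [ 0.42833214 -0.13785237  0.04344099] ((0.42857956886291504, -0.14178086817264557), 0.02814563550055027)
(array([ 0.6398, -0.6285, -0.2374]), array([-0.   , -0.   , -0.762]), array([-1.26,  0.05,  1.61,  0.  ,  1.48, -0.12]))
(array([ 1.0342, -1.1367, -0.0374]), array([-0.   , -0.   , -0.762]), array([-1.26,  0.05,  1.61,  0.  ,  1.48, -0.12]))
```

Call:
jog_arm:
  motion: "100 .13 -.13 -.05 0 0 -.15;100 .26 -.26 -.10 0 0 -.3;100 .38 -.38 -.14 0 0 -.45;100 .50 -.50 -.18 0 0 -.6;100 .60 -.60 -.22 0 0 -.72"

```text
time: 2.33
tool_pos: [0.3655, -0.2835, 0.3104]
tool_rot: [0.0, 0.774, 0.633, 0.0]
contact_force: [1.3, -0.3, 0.3]
gripper_width: 0.999
grasp_force: 0.0
```

```bash
python3 - <<'E'
from h import *
print(state()["tool_pos"],plan([.45,.12,.30],0.0))
E
```

```text
[ 0.36545442 -0.28347864  0.31041861] (array([0.8245, 0.0055, 0.0206]), array([ 0.0005,  0.0002, -0.1332]), array([-0.82, -0.38,  1.87,  0.  ,  1.66, -0.62]))
```

```bash
cat >> h.py <<'E'
def fish(f):
    v,u=np.mgrid[0:384,0:512].astype(float); K=f["intrinsics"]
    x=(u-K[0,2])/K[0,0]; y=(v-K[1,2])/K[1,1]; r=np.hypot(x,y)+1e-9; z=f["range_z"]
    t=np.tan(np.minimum(r,1.45))/r
    p=np.stack([x*t*z,-y*t*z,-z,np.ones_like(z)],-1)
    P=(p@f["world_from_camera"].T)[...,:3]; P[(z<=0)|(r>1.3)]=np.nan
    return P
def tabs(f,P=None,zr=(.036,.06)):
    """blue tab clusters: centre xy, angle of cartridge x (deg)"""
    P=fish(f) if P is None else P; c=f["color"].astype(int)
    m=((c[...,2]>c[...,0]+50)&(c[...,2]>c[...,1]+25)&(P[...,2]>zr[0])&(P[...,2]<zr[1]+.02)).astype(np.uint8)
    n,L,st,_=cv2.connectedComponentsWithStats(m); out=[]
    for i in range(1,n):
        if st[i,4]<25: continue
        Q=P[L==i]; top=np.percentile(Q[:,2],90); T=Q[Q[:,2]>top-.006]
        r=cv2.minAreaRect(T[:,:2].astype(np.float32)); a=r[2] if r[1][0]<r[1][1] else r[2]-90
        # frame around
        d=np.hypot(P[...,0]-r[0][0],P[...,1]-r[0][1]); g=(d<.038)&(P[...,2]>top-.034)&(P[...,2]<top-.02)
        r2=cv2.minAreaRect(P[g][:,:2].astype(np.float32)) if g.sum()>20 else None
        out.append(dict(tab=np.round(r[0],4),size=np.round(r[1],3),ang=round(a,1),top=round(top,3),n=int(st[i,4]),frame=r2 and (np.round(r2[0],4),np.round(r2[1],3),round(r2[2],1))))
    return out
E
python3 - <<'E'
from h import *
f=grab_frame("wrist"); save(f,"w1"); P=fish(f)
print(np.nanmedian(P[150:250,200:300,2]))
for t in tabs(f,P): print(t)
for t in ["clean_1","sleeve","spent_1","bowl_mid"]: print(t,[(round(d["p"],2),np.round(d["at"],3).tolist()) for d in place_of("wrist",t)])
E
```

```text
-0.0012363265417802416
{'tab': array([ 0.4376, -0.0688]), 'size': array([0.009, 0.015]), 'ang': 28.5, 'top': np.float64(0.054), 'n': 59, 'frame': (array([ 0.4349, -0.0641]), array([0.063, 0.035]), 26.1)}
{'tab': array([ 0.4176, -0.224 ]), 'size': array([0.025, 0.009]), 'ang': -25.0, 'top': np.float64(0.054), 'n': 122, 'frame': (array([ 0.4135, -0.2333]), array([0.054, 0.063]), 64.8)}
{'tab': array([ 0.3853, -0.2716]), 'size': array([0.008, 0.007]), 'ang': -10.9, 'top': np.float64(0.053), 'n': 28, 'frame': (array([ 0.3872, -0.28  ]), array([0.064, 0.034]), 12.5)}
clean_1 [(0.93, [0.416, -0.227, 0.001]), (0.84, [0.39, -0.287, -0.002]), (0.66, [0.442, -0.067, 0.001])]
sleeve [(0.98, [0.428, -0.143, -0.001]), (0.59, [0.415, -0.226, 0.0])]
spent_1 [(0.53, [0.417, -0.221, 0.003])]
bowl_mid [(0.44, [0.428, -0.142, -0.001])]
```

View pics/w1.png

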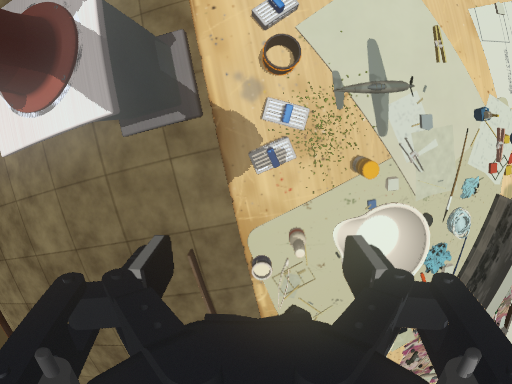

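Call:
jog_arm:
  motion: "40 .12 0 .01 0 0 -.133;40 .24 0 .02 0 0 -.133;40 .36 0 .02 0 0 -.133;40 .48 0 .02 0 0 -.133;40 .60 0 .02 0 0 -.133"

```text
time: 3.2
tool_pos: [0.4266, 0.0088, 0.2991]
tool_rot: [-0.0, 0.711, 0.704, -0.0]
contact_force: [0.2, -0.5, 0.2]
gripper_width: 0.405
grasp_force: 0.0
```

Call:
jog_arm:
  motion: "40 .11 0 0 0 0 0;40 .22 0.01 0 0 0 0;40 .22 0.01 0 0 0 0;40 .22 0.01 0 0 0 0;40 .22 0.01 0 0 0 0"

```text
time: 3.82
tool_pos: [0.4323, 0.1167, 0.2994]
tool_rot: [-0.0, 0.71, 0.704, -0.0]
contact_force: [0.3, -0.5, -0.3]
gripper_width: 0.397
grasp_force: 0.0
```

```bash
python3 - <<'E'
from h import *
f=grab_frame("wrist"); save(f,"w2"); P=fish(f)
for t in tabs(f,P,(.036,.08)): print(t)
for t in ["bay1","spent_1","clean_1","drawer_front","outlet"]: print(t,[(round(d["p"],2),np.round(d["at"],3).tolist()) for d in place_of("wrist",t)])
Q=P.reshape(-1,3)
m=(abs(Q[:,2]-.0775)<.004)&(Q[:,0]>.43)&(Q[:,0]<.48)&(Q[:,1]>.03)&(Q[:,1]<.25)
print("panel top",m.sum(),cv2.minAreaRect(Q[m][:,:2].astype(np.float32)))
print(plan([.494,.206,.12],0.0))
E
```

```text
{'tab': array([0.4938, 0.2075]), 'size': array([0.025, 0.009]), 'ang': -0.5, 'top': np.float64(0.069), 'n': 148, 'frame': (array([0.4969, 0.2007]), array([0.061, 0.069]), 89.3)}
{'tab': array([0.4927, 0.1647]), 'size': array([0.009, 0.026]), 'ang': 0.3, 'top': np.float64(0.069), 'n': 145, 'frame': (array([0.4964, 0.1646]), array([0.076, 0.068]), 89.1)}
{'tab': array([0.4936, 0.1217]), 'size': array([0.025, 0.009]), 'ang': -0.1, 'top': np.float64(0.068), 'n': 143, 'frame': (array([0.4966, 0.1318]), array([0.069, 0.053]), 0.1)}
{'tab': array([ 0.4353, -0.0628]), 'size': array([0.009, 0.023]), 'ang': 28.5, 'top': np.float64(0.054), 'n': 79, 'frame': (array([ 0.4359, -0.0626]), array([0.063, 0.034]), 25.5)}
bay1 [(0.82, [0.492, 0.207, 0.015]), (0.79, [0.492, 0.162, 0.014]), (0.78, [0.493, 0.079, 0.019]), (0.74, [0.496, 0.116, 0.017])]
spent_1 [(0.92, [0.494, 0.209, 0.014]), (0.88, [0.494, 0.123, 0.012])]
clean_1 [(0.76, [0.44, -0.066, 0.001]), (0.57, [0.496, 0.164, 0.017])]
drawer_front [(0.67, [0.435, 0.144, 0.064])]
outlet [(0.93, [0.689, 0.087, 0.089])]
panel top 1774 ((0.4467850923538208, 0.14356036484241486), (0.20968428254127502, 0.020802225917577744), 89.51753234863281)
(array([0.1774, 0.1224, 0.3598]), array([ 0.0002, -0.    , -0.0048]), array([ 0.1 , -0.42,  1.91, -0.  ,  1.65,  0.11]))
```

View pics/w2.png

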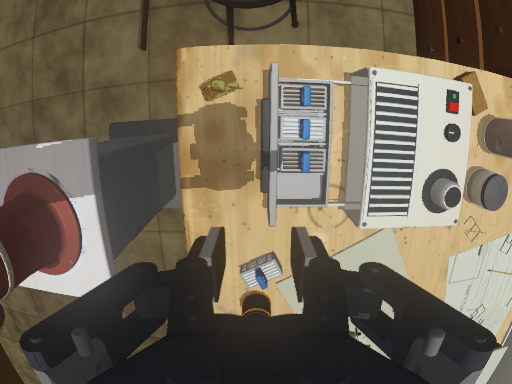

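The wrist view shows bays 1 and 3 spent (tabs at 306,95 and 306,162), bay 2 white (306,129), and bay 4 empty. I'll pick bay 1's spent cartridge first.

Call:
jog_arm:
  motion: "32 .09 .06 .1 0 0 0;32 .182 .122 .2 0 0 0;32 .182 .122 .30 0 0 0;32 .182 .122 .36 0 0 0;32 .182 .122 .38 0 0 0"

```text
time: 4.75
tool_pos: [0.4917, 0.2085, 0.1066]
tool_rot: [-0.001, 0.709, 0.705, -0.003]
contact_force: [0.3, 0.1, -0.4]
gripper_width: 0.317
grasp_force: 0.0
```

```bash
python3 - <<'E'
from h import *
print(state()["tool_pos"],plan([.4935,.2075,.047],-.009))
E
```

```text
[0.4916647  0.20849956 0.1066222 ] (array([-0.0018,  0.0043,  0.1192]), array([-0.0037,  0.001 ,  0.0021]), array([ 0.26, -0.05,  1.93, -0.  ,  1.27,  0.27]))
```

Call:
jog_arm:
  motion: "32 0 .003 .06 0 0 0;32 0 .003 .118 0 0 0;32 0 .003 .118 0 0 0;0 0 .003 .118 0 0 0;0 0 .003 .118 0 0 0"

```text
time: 5.38
tool_pos: [0.4966, 0.2093, 0.053]
tool_rot: [0.001, 0.709, 0.705, 0.002]
contact_force: [-1.1, -0.8, -0.2]
gripper_width: 0.096
grasp_force: 61.0
```

Call:
jog_arm:
  motion: "0 0 0 0 0 0 0;0 0 0 0 0 0 0;0 0 0 0 0 0 0;0 0 0 -.04 0 0 0;0 0 0 -.08 0 0 0"

```text
time: 6.0
tool_pos: [0.4948, 0.2089, 0.0913]
tool_rot: [-0.0, 0.709, 0.705, -0.0]
contact_force: [0.1, 0.2, -0.8]
gripper_width: 0.098
grasp_force: 61.1
```

```bash
python3 - <<'E'
from h import *
print(state()["grasp_force"],plan([.4935,.2075,.25],-.009), plan([.542,-.46,.25],-.009))
f=grab_frame("wrist"); save(f,"w3")
E
```

```text
61.08219265937805 (array([-0.0029, -0.0028, -0.3173]), array([-0.0003,  0.0001,  0.002 ]), array([ 0.26, -0.03,  1.94,  0.  ,  1.23,  0.27])) (array([-1.3373,  0.1021, -0.3172]), array([-0.0003,  0.0001,  0.002 ]), array([ 0.26, -0.03,  1.94,  0.  ,  1.23,  0.27]))
```

View pics/w3.png

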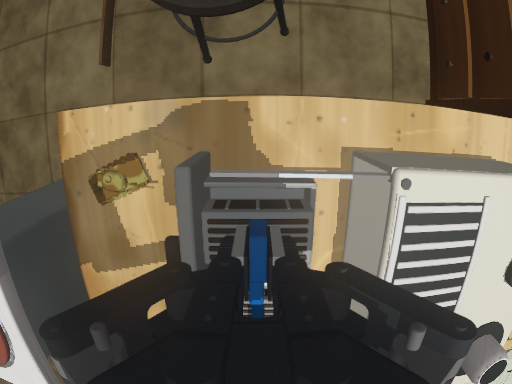

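Call:
jog_arm:
  motion: "0 0 0 -.12 0 0 0;0 0 0 -.22 0 0 0;0 -.12 0 -.24 0 0 0;0 -.24 .02 -.24 0 0 0;0 -.36 .03 -.24 0 0 0"

```text
time: 6.68
tool_pos: [0.5093, 0.0273, 0.2116]
tool_rot: [0.001, 0.709, 0.705, 0.001]
contact_force: [-0.3, -0.2, -0.7]
gripper_width: 0.097
grasp_force: 61.1
```

Call:
jog_arm:
  motion: "0 -.12 .01 0 0 0 0;0 -.24 .02 0 0 0 0;0 -.36 .03 0 0 0 0;0 -.48 .04 0 0 0 0;0 -.60 .05 0 0 0 0"

```text
time: 7.3
tool_pos: [0.5321, -0.2733, 0.2111]
tool_rot: [0.0, 0.709, 0.705, 0.0]
contact_force: [-0.2, -0.6, 0.1]
gripper_width: 0.095
grasp_force: 61.1
```

```bash
python3 - <<'E'
from h import *
print(state()["grasp_force"],plan([.542,-.44,.16],-.009))
f=grab_frame("wrist"); P=fish(f)
for c in("wrist","scene"):print([(round(d["p"],2),np.round(d["at"],3).tolist()) for d in place_of(c,"bowl_mid")])
for t in tabs(f,P,(.036,.06)): print(t)
E
```

```text
61.107062101364136 (array([-0.3332,  0.0217,  0.1024]), array([0.0006, 0.0002, 0.0019]), array([-0.6 ,  0.  ,  1.7 ,  0.  ,  1.44, -0.59]))
[(0.93, [0.543, -0.454, 0.005])]
[(0.71, [0.542, -0.46, 0.008])]
{'tab': array([ 0.4182, -0.2244]), 'size': array([0.025, 0.009]), 'ang': -28.1, 'top': np.float64(0.054), 'n': 185, 'frame': (array([ 0.4138, -0.2337]), array([0.055, 0.063]), 64.2)}
{'tab': array([ 0.388 , -0.2801]), 'size': array([0.009, 0.025]), 'ang': 12.4, 'top': np.float64(0.054), 'n': 158, 'frame': (array([ 0.3879, -0.2803]), array([0.065, 0.034]), 12.6)}
```

Call:
jog_arm:
  motion: "0 -.11 .01 0 0 0 0;0 -.22 .02 0 0 0 0;0 -.328 .022 .03 0 0 0;0 -.328 .022 .12 0 0 0;0 -.328 .022 .2 0 0 0"

```text
time: 8.07
tool_pos: [0.5425, -0.4347, 0.1097]
tool_rot: [-0.0, 0.709, 0.705, 0.0]
contact_force: [0.6, 0.4, -0.6]
gripper_width: 0.096
grasp_force: 61.1
```

Call:
jog_arm:
  motion: "0 0 0 .06 0 0 0;0 0 0 .113 0 0 0;0 0 0 .113 0 0 0;35 0 0 .113 0 0 0;35 0 0 .113 0 0 0"

```text
time: 8.7
tool_pos: [0.5431, -0.4352, 0.0555]
tool_rot: [0.001, 0.709, 0.705, 0.0]
contact_force: [-0.1, 0.3, 0.1]
gripper_width: 0.35
grasp_force: 0.0
```

Call:
jog_arm:
  motion: "35 0 0 0 0 0 0;35 0 0 -.1 0 0 0;35 0 0 -.2 0 0 0;35 0 0 -.32 0 0 0;35 .1 0 -.32 0 0 0"

```text
time: 9.32
tool_pos: [0.545, -0.3894, 0.2232]
tool_rot: [0.007, 0.71, 0.704, 0.0]
contact_force: [0.8, 0.4, 0.8]
gripper_width: 0.346
grasp_force: 0.0
```

```bash
python3 - <<'E'
from h import *
f=grab_frame("wrist"); save(f,"w4")
print(plan([.4945,.122,.22],-.009))
E
```

```text
(array([ 1.0056, -0.104 , -0.0026]), array([0.0038, 0.0001, 0.0032]), array([-0.72,  0.15,  1.53,  0.  ,  1.46, -0.72]))
```

View pics/w4.png

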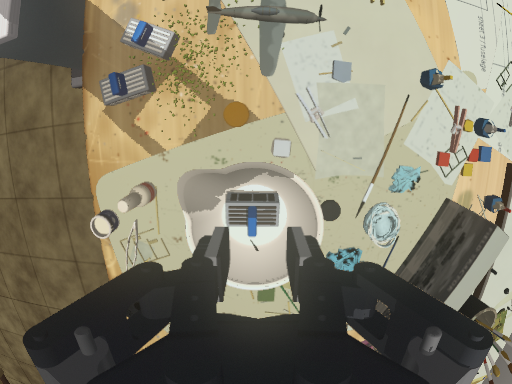

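The cartridge stands in the bowl at (250,212). Next is bay 3.

Call:
jog_arm:
  motion: "32 .12 -.01 0 0 0 .003;32 .24 -.02 0 0 0 .003;32 .36 -.03 0 0 0 .003;32 .48 -.05 0 0 0 .003;32 .60 -.06 0 0 0 .003"

```text
time: 10.0
tool_pos: [0.5136, -0.0832, 0.2143]
tool_rot: [0.0, 0.711, 0.703, 0.0]
contact_force: [0.2, 0.4, 1.0]
gripper_width: 0.318
grasp_force: 0.0
```

Call:
jog_arm:
  motion: "32 .12 -.01 0 0 0 0;32 .24 -.02 0 0 0 0;32 .36 -.035 0 0 0 0;32 .39 -.04 0 0 0 0;32 .39 -.04 0 0 0 0"

```text
time: 10.62
tool_pos: [0.4962, 0.1105, 0.2143]
tool_rot: [0.0, 0.71, 0.704, -0.0]
contact_force: [0.2, -0.2, 0.7]
gripper_width: 0.32
grasp_force: 0.0
```

```bash
python3 - <<'E'
from h import *
f=grab_frame("wrist"); 
for t in tabs(f,None,(.036,.08)): print(t)
print(state()["tool_pos"],plan([.4945,.122,.048],-.009))
E
```

```text
{'tab': array([0.4935, 0.1651]), 'size': array([0.024, 0.009]), 'ang': -0.4, 'top': np.float64(0.069), 'n': 223, 'frame': (array([0.4936, 0.1546]), array([0.054, 0.074]), 89.3)}
{'tab': array([0.494 , 0.1222]), 'size': array([0.024, 0.007]), 'ang': -0.4, 'top': np.float64(0.069), 'n': 198, 'frame': (array([0.4973, 0.1325]), array([0.054, 0.07 ]), 88.0)}
[0.49638079 0.10957616 0.2141836 ] (array([ 0.025 , -0.004 ,  0.3324]), array([-0.    ,  0.0004, -0.0008]), array([ 0.07, -0.22,  1.9 , -0.  ,  1.46,  0.08]))
```

Call:
jog_arm:
  motion: "32 .025 -.004 .1 0 0 0;32 .025 -.004 .2 0 0 0;32 .025 -.004 .28 0 0 0;32 .025 -.004 .331 0 0 0;32 .025 -.004 .331 0 0 0"

```text
time: 11.3
tool_pos: [0.4927, 0.1207, 0.0463]
tool_rot: [-0.002, 0.712, 0.702, -0.002]
contact_force: [0.0, -0.7, -0.3]
gripper_width: 0.321
grasp_force: 0.0
```

Call:
jog_arm:
  motion: "0 0 0 0 0 0 0;0 0 0 0 0 0 0;0 0 0 0 0 0 0;0 0 0 0 0 0 0;0 0 0 -.05 0 0 0"

```text
time: 11.92
tool_pos: [0.4926, 0.1224, 0.0722]
tool_rot: [-0.001, 0.711, 0.703, -0.002]
contact_force: [-0.4, 0.9, -1.1]
gripper_width: 0.097
grasp_force: 61.5
```

Call:
jog_arm:
  motion: "0 0 0 -.12 0 0 0;0 0 0 -.24 0 0 0;0 -.06 0 -.30 0 0 0;0 -.18 .01 -.30 0 0 0;0 -.30 .02 -.30 0 0 0"

```text
time: 12.55
tool_pos: [0.5031, -0.0287, 0.2248]
tool_rot: [0.001, 0.71, 0.704, 0.001]
contact_force: [0.6, 0.1, -0.6]
gripper_width: 0.102
grasp_force: 61.5
```

Call:
jog_arm:
  motion: "0 -.12 .01 0 0 0 0;0 -.24 .02 0 0 0 0;0 -.36 .03 0 0 0 0;0 -.48 .04 0 0 0 0;0 -.60 .05 0 0 0 0"

```text
time: 13.18
tool_pos: [0.5247, -0.3296, 0.2237]
tool_rot: [0.0, 0.711, 0.703, 0.0]
contact_force: [0.7, -0.1, -0.4]
gripper_width: 0.105
grasp_force: 61.5
```

```bash
python3 - <<'E'
from h import *
f=grab_frame("wrist")
print([(round(d["p"],2),np.round(d["at"],3).tolist()) for d in place_of("wrist","bowl_mid")],[(round(d["p"],2),np.round(d["at"],3).tolist()) for d in place_of("wrist","spent_1")])
print(plan([.543,-.479,.15],-.009))
E
```

```text
[] [(0.57, [0.526, -0.331, 0.186]), (0.22, [0.418, -0.22, -0.002])]
(array([-0.2974,  0.0418,  0.1459]), array([-0.0006, -0.0005, -0.0033]), array([-0.68,  0.05,  1.63,  0.  ,  1.46, -0.67]))
```

Call:
jog_arm:
  motion: "0 -.1 .015 0 0 0 0;0 -.2 .03 0 0 0 0;0 -.296 .041 .03 0 0 0;0 -.296 .041 .15 0 0 0;0 -.296 .041 .25 0 0 0"

```text
time: 13.95
tool_pos: [0.5439, -0.4749, 0.0969]
tool_rot: [-0.0, 0.711, 0.704, 0.0]
contact_force: [0.5, 0.2, -1.2]
gripper_width: 0.101
grasp_force: 61.5
```

```bash
python3 - <<'E'
from h import *
print(plan([.543,-.478,.055],-.009))
E
```

```text
(array([-0.0063, -0.0017,  0.0838]), array([-0.0002, -0.0007, -0.0006]), array([-0.82,  0.38,  1.47,  0.  ,  1.3 , -0.81]))
```

Call:
jog_arm:
  motion: "0 -.006 0 .05 0 0 0;0 -.006 0 .082 0 0 0;0 -.006 0 .082 0 0 0;35 -.006 0 .082 0 0 0;35 -.006 0 .082 0 0 0"

```text
time: 14.58
tool_pos: [0.5445, -0.4797, 0.0596]
tool_rot: [0.002, 0.711, 0.703, -0.0]
contact_force: [0.4, 0.4, 0.5]
gripper_width: 0.352
grasp_force: 0.0
```

Call:
jog_arm:
  motion: "35 0 0 0 0 0 0;35 0 0 -.1 0 0 0;35 0 0 -.2 0 0 0;35 0 0 -.32 0 0 0;35 .06 -.1 -.32 0 0 0"

```text
time: 15.2
tool_pos: [0.4979, -0.4526, 0.2275]
tool_rot: [0.008, 0.711, 0.704, -0.0]
contact_force: [-1.1, -0.4, 0.5]
gripper_width: 0.35
grasp_force: 0.0
```

```bash
python3 - <<'E'
from h import *
f=grab_frame("wrist"); save(f,"w5")
for t in tabs(f,None,(.036,.08)): print(t)
print([(round(d["p"],2),np.round(d["at"],3).tolist()) for d in place_of("wrist","spent_1")])
print(plan([.388,-.280,.20],np.deg2rad(12.5)))
E
```

```text
{'tab': array([ 0.3878, -0.2806]), 'size': array([0.009, 0.024]), 'ang': 12.7, 'top': np.float64(0.054), 'n': 143, 'frame': (array([ 0.3875, -0.2814]), array([0.063, 0.034]), 12.1)}
{'tab': array([ 0.5405, -0.446 ]), 'size': array([0.025, 0.009]), 'ang': -4.1, 'top': np.float64(0.062), 'n': 187, 'frame': (array([ 0.5406, -0.4468]), array([0.065, 0.049]), 0.5)}
{'tab': array([ 0.5365, -0.476 ]), 'size': array([0.025, 0.01 ]), 'ang': -2.5, 'top': np.float64(0.073), 'n': 205, 'frame': (array([ 0.5406, -0.4652]), array([0.054, 0.062]), 87.0)}
[(0.95, [0.539, -0.438, 0.01]), (0.83, [0.545, -0.473, 0.016])]
(array([ 0.3284, -0.2082,  0.0351]), array([-0.002 , -0.0023, -0.1529]), array([-0.85,  0.15,  1.53, -0.  ,  1.46, -0.84]))
```

View pics/w5.png

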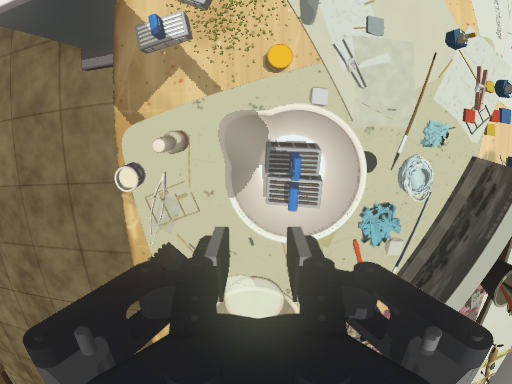

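Both spent cartridges are in the bowl (293,160 and 293,195). Next is fresh cartridge A at (0.388,-0.2806), yaw 12.5°.

Call:
jog_arm:
  motion: "35 .1 -.06 0 0 0 -.08;35 .2 -.12 0 0 0 -.153;35 .3 -.18 0.03 0 0 -.153;35 .328 -.208 .05 0 0 -.153;35 .328 -.208 .1 0 0 -.153"

```text
time: 15.92
tool_pos: [0.392, -0.2831, 0.1689]
tool_rot: [0.002, 0.625, 0.78, -0.0]
contact_force: [0.7, -0.0, -0.2]
gripper_width: 0.35
grasp_force: 0.0
```

```bash
python3 - <<'E'
from h import *
f=grab_frame("wrist"); 
for t in tabs(f,None,(.036,.06)): print(t)
print(state()["tool_pos"],plan([.388,-.2805,.034],np.deg2rad(12.5)))
E
```

```text
{'tab': array([ 0.4178, -0.2243]), 'size': array([0.025, 0.009]), 'ang': -26.6, 'top': np.float64(0.054), 'n': 292, 'frame': (array([ 0.4135, -0.2333]), array([0.055, 0.064]), 64.4)}
{'tab': array([ 0.387 , -0.2779]), 'size': array([0.007, 0.019]), 'ang': 12.1, 'top': np.float64(0.054), 'n': 160, 'frame': (array([ 0.3872, -0.2806]), array([0.063, 0.034]), 12.3)}
{'tab': array([ 0.5408, -0.4317]), 'size': array([0.008, 0.003]), 'ang': -87.8, 'top': np.float64(0.054), 'n': 61, 'frame': None}
[ 0.39036457 -0.28171211  0.16424665] (array([ 0.0026, -0.0036,  0.2605]), array([-0.0012, -0.002 ,  0.0008]), array([-0.78, -0.25,  2.01,  0.  ,  1.39, -1.  ]))
```

Call:
jog_arm:
  motion: "35 .001 -.001 .08 0 0 0;35 .001 -.001 .17 0 0 0;35 .001 -.001 .253 0 0 0;35 .001 -.001 .253 0 0 0;35 .001 -.001 .253 0 0 0"

```text
time: 16.6
tool_pos: [0.3922, -0.284, 0.0431]
tool_rot: [0.001, 0.626, 0.78, -0.0]
contact_force: [1.3, -1.0, 0.9]
gripper_width: 0.352
grasp_force: 0.0
```

```bash
python3 - <<'E'
from h import *
print(state()["tool_pos"],plan([.3875,-.2805,.034],np.deg2rad(12.3)))
E
```

```text
[ 0.39216896 -0.28403188  0.04305837] (array([ 0.009 , -0.0076,  0.0181]), array([0.0008, 0.0013, 0.0029]), array([-0.78, -0.09,  2.09,  0.  ,  1.14, -1.  ]))
```

Call:
jog_arm:
  motion: "35 .008 -.007 .01 0 0 0;35 .008 -.007 .017 0 0 0;35 .008 -.007 .017 0 0 0;0 .008 -.007 .017 0 0 0;0 .008 -.007 .017 0 0 0"

```text
time: 17.23
tool_pos: [0.3872, -0.2801, 0.0332]
tool_rot: [0.0, 0.626, 0.78, -0.0]
contact_force: [0.1, -0.1, 1.7]
gripper_width: 0.105
grasp_force: 60.4
```

Call:
jog_arm:
  motion: "0 0 0 0 0 0 0;0 0 0 0 0 0 0;0 0 0 0 0 0 0;0 0 0 0 0 0 0;0 0 0 0 0 0 0"

```text
time: 17.85
tool_pos: [0.3872, -0.2802, 0.0332]
tool_rot: [0.0, 0.626, 0.78, -0.0]
contact_force: [-0.0, -0.1, 3.9]
gripper_width: 0.105
grasp_force: 60.6
```

```bash
python3 - <<'E'
from h import *
f=grab_frame("wrist"); P=fish(f)
for t in tabs(f,P,(.03,.06)): print(t)
print(plan([.3875,-.2805,.20],0))
E
```

```text
{'tab': array([ 0.418 , -0.2242]), 'size': array([0.025, 0.01 ]), 'ang': -25.9, 'top': np.float64(0.053), 'n': 1136, 'frame': (array([ 0.4135, -0.2336]), array([0.055, 0.063]), 64.5)}
{'tab': array([ 0.3876, -0.28  ]), 'size': array([0.008, 0.025]), 'ang': 11.9, 'top': np.float64(0.053), 'n': 941, 'frame': (array([ 0.3876, -0.2803]), array([0.063, 0.034]), 12.5)}
(array([-0.001 ,  0.0007, -0.3336]), array([0.0004, 0.0005, 0.146 ]), array([-0.78, -0.09,  2.1 ,  0.  ,  1.12, -1.  ]))
```

Call:
jog_arm:
  motion: "0 0 0 -.1 0 0 0;0 0 0 -.2 0 0 .04;0 0 0 -.32 0 0 .1;0 0 0 -.334 0 0 .153;0 0 0 -.334 0 0 .153"

```text
time: 18.52
tool_pos: [0.3867, -0.2798, 0.1998]
tool_rot: [0.0, 0.71, 0.704, -0.0]
contact_force: [0.2, 0.4, -0.7]
gripper_width: 0.101
grasp_force: 59.9
```

```bash
python3 - <<'E'
from h import *
print(plan([.4935,.079,.2],-.009))
E
```

```text
(array([ 7.195e-01,  2.068e-01, -6.000e-04]), array([-0.    ,  0.0001, -0.0004]), array([-0.78, -0.29,  1.98, -0.  ,  1.45, -0.77]))
```

Call:
jog_arm:
  motion: "0 .12 .034 0 0 0 0;0 .24 .069 0 0 0 0;0 .36 .104 0 0 0 0;0 .48 .138 0 0 0 0;0 .58 .166 0 0 0 0"

```text
time: 19.15
tool_pos: [0.4716, 0.0116, 0.1971]
tool_rot: [-0.002, 0.71, 0.704, -0.001]
contact_force: [1.3, -0.7, -0.9]
gripper_width: 0.102
grasp_force: 59.9
```

Call:
jog_arm:
  motion: "0 .10 .03 0 0 0 0;0 .14 .041 0 0 0 0;0 .14 .041 .06 0 0 0;0 .14 .041 .12 0 0 0;0 .14 .041 .12 0 0 0"

```text
time: 19.77
tool_pos: [0.4903, 0.0791, 0.1345]
tool_rot: [-0.004, 0.71, 0.704, -0.004]
contact_force: [-0.3, 0.6, -1.2]
gripper_width: 0.102
grasp_force: 59.8
```

```bash
python3 - <<'E'
from h import *
f=grab_frame("wrist"); save(f,"w6"); P=fish(f); Q=P.reshape(-1,3)
print(state()["tool_pos"])
for t in tabs(f,P,(.03,.2)): print(t)
# heights along x in bay1 row (y~.19..225) and along y at rail
m=(abs(Q[:,1]-.208)<.012)
for x in np.arange(.44,.545,.004):
    g=m&(abs(Q[:,0]-x)<.002); print(round(x,3), np.round(np.nanpercentile(Q[g][:,2],[10,50,90]),3) if g.sum() else 0, end=' ')
print()
m=(abs(Q[:,0]-.515)<.008)
for y in np.arange(.07,.25,.003):
    g=m&(abs(Q[:,1]-y)<.0015); print(round(y,3), np.round(np.nanpercentile(Q[g][:,2],[10,50,90]),3) if g.sum() else 0, end=' ')
E
```

```text
[0.49203062 0.07898365 0.13693548]
{'tab': array([0.4938, 0.1645]), 'size': array([0.025, 0.009]), 'ang': -0.7, 'top': np.float64(0.069), 'n': 469, 'frame': (array([0.4942, 0.1643]), array([0.033, 0.075]), 88.9)}
{'tab': array([0.4906, 0.0789]), 'size': array([0.008, 0.025]), 'ang': 0.1, 'top': np.float64(0.155), 'n': 831, 'frame': (array([0.4904, 0.0786]), array([0.034, 0.063]), 89.3)}
0.44 [0.072 0.074 0.075] 0.444 [0.072 0.074 0.074] 0.448 [0.074 0.076 0.077] 0.452 [0.076 0.077 0.078] 0.456 [0.029 0.072 0.077] 0.46 [0.013 0.019 0.069] 0.464 [0.013 0.014 0.015] 0.468 [0.013 0.014 0.015] 0.472 [0.013 0.014 0.015] 0.476 [0.013 0.014 0.015] 0.48 [0.013 0.014 0.015] 0.484 [0.013 0.014 0.015] 0.488 [0.013 0.014 0.015] 0.492 [0.013 0.014 0.015] 0.496 [0.013 0.014 0.015] 0.5 [0.013 0.014 0.015] 0.504 [0.013 0.014 0.015] 0.508 [0.013 0.014 0.015] 0.512 [0.013 0.014 0.015] 0.516 [0.013 0.014 0.015] 0.52 [0.013 0.014 0.015] 0.524 [0.013 0.014 0.015] 0.528 [0.013 0.015 0.038] 0.532 [0.023 0.041 0.043] 0.536 [0.041 0.041 0.041] 0.54 [-0.002 -0.001 -0.   ] 0.544 [-0.002 -0.001 -0.   ] 
0.07 [0.
[... 775 characters left out ...]
.041 0.043 0.044] 0.163 [0.041 0.042 0.044] 0.166 [0.041 0.042 0.044] 0.169 [0.042 0.043 0.044] 0.172 [0.041 0.042 0.043] 0.175 [0.041 0.043 0.044] 0.178 [0.041 0.042 0.043] 0.181 [0.041 0.042 0.043] 0.184 [0.022 0.027 0.028] 0.187 [0.027 0.027 0.028] 0.19 [0.013 0.014 0.015] 0.193 [0.013 0.014 0.015] 0.196 [0.013 0.014 0.015] 0.199 [0.013 0.014 0.015] 0.202 [0.013 0.013 0.015] 0.205 [0.013 0.014 0.015] 0.208 [0.013 0.014 0.015] 0.211 [0.013 0.014 0.015] 0.214 [0.013 0.014 0.015] 0.217 [0.013 0.014 0.015] 0.22 [0.013 0.014 0.015] 0.223 [0.013 0.014 0.015] 0.226 [0.014 0.027 0.04 ] 0.229 [0.041 0.042 0.043] 0.232 [0.041 0.041 0.041] 0.235 0 0.238 0 0.241 0 0.244 0 0.247 [-0.002 -0.001 -0.   ]
```

View pics/w6.png

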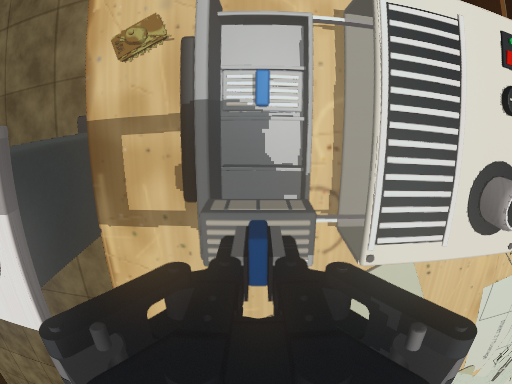

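Call:
jog_arm:
  motion: "0 0 .004 .04 0 0 0;0 0 .004 .08 0 0 0;0 0 .004 .10 0 0 0;0 0 .004 .10 0 0 0;0 0 .004 .10 0 0 0"

```text
time: 20.45
tool_pos: [0.4969, 0.079, 0.0909]
tool_rot: [0.001, 0.711, 0.703, 0.001]
contact_force: [-0.0, 0.1, -0.5]
gripper_width: 0.099
grasp_force: 59.8
```

```bash
cat >> h.py <<'E'
def held():
    """held cartridge: centre, angle; plus state"""
    f=grab_frame("wrist"); s=state(); P=fish(f)
    for t in tabs(f,P,(s["tool_pos"][2]-.005,s["tool_pos"][2]+.03)):
        if np.hypot(*(t["tab"]-s["tool_pos"][:2]))<.02: print("held",t)
    print(s["tool_pos"].round(4)); return f,P
E
python3 - <<'E'
from h import *
f,P=held(); print(plan([.494,.0785,.05],-.009))
Q=P.reshape(-1,3)
m=(abs(Q[:,2]-.041)<.004)&(Q[:,0]>.525)&(Q[:,0]<.542)&(Q[:,1]>.09)&(Q[:,1]<.23)
print(m.sum(),Q[m][:,0].min(),Q[m][:,0].max(),np.polyfit(Q[m][:,1],Q[m][:,0],1))
E
```

```text
held {'tab': array([0.4971, 0.079 ]), 'size': array([0.025, 0.008]), 'ang': -1.0, 'top': np.float64(0.111), 'n': 839, 'frame': (array([0.4969, 0.0789]), array([0.034, 0.064]), 89.6)}
[0.4969 0.079  0.091 ]
(array([-0.0011, -0.006 ,  0.082 ]), array([ 0.0013, -0.    , -0.0009]), array([ 0.01, -0.11,  2.02,  0.  ,  1.23,  0.02]))
1380 0.5250011104187653 0.5341570463732211 [0.01489539 0.52838421]
```

Call:
jog_arm:
  motion: "0 -.001 -.0055 0 0 0 0;0 -.001 -.0055 0.01 0 0 0;0 -.001 -.0055 .02 0 0 0;0 -.001 -.0055 .04 0 0 0;0 -.001 -.0055 .06 0 0 0"

```text
time: 21.12
tool_pos: [0.4931, 0.0785, 0.0588]
tool_rot: [-0.0, 0.711, 0.703, -0.0]
contact_force: [0.6, 0.8, -0.3]
gripper_width: 0.106
grasp_force: 59.8
```

```bash
python3 - <<'E'
from h import *
f,P=held(); print(state()["contact_force"],plan([.494,.0785,.05],-.009))
E
```

```text
held {'tab': array([0.4933, 0.0787]), 'size': array([0.025, 0.008]), 'ang': -1.0, 'top': np.float64(0.079), 'n': 838, 'frame': (array([0.4903, 0.0784]), array([0.034, 0.069]), 89.2)}
[0.4919 0.0785 0.0572]
[-1.44720245 -1.08317103 -1.34960299] (array([0.0001, 0.0042, 0.0144]), array([-0.0022,  0.    , -0.0011]), array([ 0.01, -0.07,  2.04,  0.  ,  1.17,  0.02]))
```

Inside the pocket, no contact. I'll lower, release, and go up and back to the bench.

Call:
jog_arm:
  motion: "0 0 .002 .008 0 0 0;0 0 .002 .015 0 0 0;0 0 .002 .015 0 0 0;30 0 .002 .015 0 0 0;30 0 .002 .015 0 0 0"

```text
time: 21.8
tool_pos: [0.4947, 0.0785, 0.0527]
tool_rot: [0.0, 0.711, 0.703, 0.0]
contact_force: [0.1, -0.2, 0.2]
gripper_width: 0.299
grasp_force: 0.0
```

Call:
jog_arm:
  motion: "30 0 0 0 0 0 0;30 0 0 -.05 0 0 0;30 0 0 -.15 0 0 0;30 0 0 -.25 0 0 0;30 -.06 -.02 -.30 0 0 0"

```text
time: 22.42
tool_pos: [0.4856, 0.0492, 0.2063]
tool_rot: [0.002, 0.71, 0.704, 0.002]
contact_force: [-0.0, -0.4, -0.2]
gripper_width: 0.302
grasp_force: 0.0
```

```bash
python3 - <<'E'
from h import *
f=grab_frame("wrist")
for t in tabs(f,None,(.036,.08)): print(t)
f=grab_frame("side"); P,z=cloud(f); P[z<=0]=np.nan
for t in tabs(f,P,(.04,.08)): print("side",t)
print(state()["tool_pos"],plan([.4178,-.2243,.20],np.deg2rad(-25.5)))
print(plan([.436,-.0628,.20],np.deg2rad(26)))
E
```

```text
{'tab': array([0.4936, 0.1648]), 'size': array([0.026, 0.008]), 'ang': -0.5, 'top': np.float64(0.069), 'n': 257, 'frame': (array([0.4941, 0.1643]), array([0.034, 0.075]), 89.6)}
{'tab': array([0.4941, 0.0789]), 'size': array([0.009, 0.023]), 'ang': 0.1, 'top': np.float64(0.069), 'n': 216, 'frame': (array([0.4968, 0.0752]), array([0.07 , 0.042]), 0.0)}
side {'tab': array([ 0.438 , -0.0643]), 'size': array([0.008, 0.024]), 'ang': 18.2, 'top': np.float64(0.054), 'n': 26, 'frame': (array([ 0.4367, -0.0627]), array([0.063, 0.035]), 27.3)}
side {'tab': array([0.4952, 0.0805]), 'size': array([0.008, 0.021]), 'ang': 6.6, 'top': np.float64(0.07), 'n': 31, 'frame': (array([0.4979, 0.0736]), array([0.043, 0.068]), 88.0)}
side {'tab': array([0.4944, 0.1643]), 'size': array([0.025, 0.009]), 'ang': -1.7, 'top': np.float64(0.07), 'n': 41, 'frame': (array([0.4974, 0.1647]), array([0.068, 0.037]), 0.7)}
[0.48586666 0.04716321 0.20674452] (array([-0.5446, -0.1295,  0.0131]), array([ 0.0053, -0.0004,  0.2884]), array([-0.06, -0.27,  1.96, -0.  ,  1.45, -0.04]))
(array([-0.2211, -0.0971,  0.013 ]), array([ 0.0049,  0.0019, -0.3108]), array([-0.06, -0.27,  1.96, -0.  ,  1.45, -0.04]))
```

Call:
jog_arm:
  motion: "35 -.1 -.04 0 0 0 -.1;35 -.2 -.08 0 0 0 -.2;35 -.221 -.097 .02 0 0 -.311;35 -.221 -.097 .05 0 0 -.311;35 -.221 -.097 .1 0 0 -.311"

```text
time: 23.15
tool_pos: [0.4349, -0.0608, 0.1514]
tool_rot: [0.0, 0.53, 0.848, 0.0]
contact_force: [0.5, -0.5, 0.8]
gripper_width: 0.353
grasp_force: 0.0
```

```bash
python3 - <<'E'
from h import *
f=grab_frame("wrist"); 
for t in tabs(f,None,(.036,.06)): print(t)
print(state()["tool_pos"],plan([.436,-.0628,.034],np.deg2rad(26)))
E
```

```text
{'tab': array([0.493 , 0.1606]), 'size': array([0.02, 0.01]), 'ang': -3.5, 'top': np.float64(0.068), 'n': 336, 'frame': (array([0.4975, 0.1633]), array([0.067, 0.034]), 1.5)}
{'tab': array([0.4941, 0.0775]), 'size': array([0.01 , 0.025]), 'ang': 0.3, 'top': np.float64(0.069), 'n': 317, 'frame': (array([0.4971, 0.0738]), array([0.04 , 0.068]), 89.5)}
{'tab': array([ 0.4351, -0.0626]), 'size': array([0.007, 0.022]), 'ang': 25.2, 'top': np.float64(0.054), 'n': 191, 'frame': (array([ 0.4352, -0.0631]), array([0.063, 0.033]), 26.0)}
[ 0.43230769 -0.05981862  0.14688021] (array([-0.0097,  0.005 ,  0.2257]), array([-0.003 , -0.0034, -0.0001]), array([-0.31, -0.35,  2.12,  0.  ,  1.38, -0.76]))
```

Call:
jog_arm:
  motion: "35 -.005 .003 .08 0 0 0;35 -.005 .003 .16 0 0 0;35 -.005 .003 .215 0 0 0;35 -.005 .003 .215 0 0 0;35 -.005 .003 .215 0 0 0"

```text
time: 23.82
tool_pos: [0.4376, -0.0626, 0.0456]
tool_rot: [0.0, 0.529, 0.849, 0.0]
contact_force: [0.7, 0.3, -0.2]
gripper_width: 0.345
grasp_force: 0.0
```

```bash
python3 - <<'E'
from h import *
print(state()["tool_pos"],plan([.4353,-.063,.033],np.deg2rad(26)))
E
```

```text
[ 0.43763832 -0.06260103  0.04560679] (array([ 0.0014, -0.0046,  0.0252]), array([0.0006, 0.0004, 0.0014]), array([-0.31, -0.2 ,  2.18,  0.  ,  1.16, -0.77]))
```

Call:
jog_arm:
  motion: "35 .001 -.005 .012 0 0 0;35 .001 -.005 .025 0 0 0;35 .001 -.005 .025 0 0 0;0 .001 -.005 .025 0 0 0;0 .001 -.005 .025 0 0 0"

```text
time: 24.45
tool_pos: [0.4345, -0.0637, 0.0325]
tool_rot: [0.0, 0.529, 0.849, 0.0]
contact_force: [0.5, 1.2, -0.1]
gripper_width: 0.101
grasp_force: 60.8
```

Call:
jog_arm:
  motion: "0 0 0 0 0 0 0;0 0 0 0 0 0 0;0 0 0 -.1 0 0 0;0 0 0 -.2 0 0 .15;0 0 0 -.32 0 0 .3"

```text
time: 25.08
tool_pos: [0.4334, -0.0633, 0.1927]
tool_rot: [-0.001, 0.68, 0.733, -0.001]
contact_force: [1.4, 0.3, -0.7]
gripper_width: 0.099
grasp_force: 60.7
```

```bash
python3 - <<'E'
from h import *
f,P=held(); print(plan([.495,.122,.16],-.009))
E
```

```text
held {'tab': array([ 0.4337, -0.0635]), 'size': array([0.008, 0.026]), 'ang': 4.1, 'top': np.float64(0.214), 'n': 838, 'frame': (array([ 0.4336, -0.063 ]), array([0.063, 0.034]), 4.7)}
[ 0.4381 -0.0647  0.2031]
(array([0.3649, 0.1389, 0.0861]), array([0.0085, 0.0031, 0.0532]), array([-0.32, -0.4 ,  2.06, -0.  ,  1.47, -0.39]))
```

Call:
jog_arm:
  motion: "0 .11 .04 0 0 0 .053;0 .22 .08 0 0 0 .053;0 .33 .125 0 0 0 .053;0 .365 .138 0.05 0 0 .053;0 .365 .138 .12 0 0 .053"

```text
time: 25.75
tool_pos: [0.4894, 0.1257, 0.1324]
tool_rot: [0.001, 0.705, 0.709, 0.001]
contact_force: [-0.0, -0.5, -2.1]
gripper_width: 0.103
grasp_force: 60.8
```

```bash
python3 - <<'E'
from h import *
print(state()["tool_pos"],plan([.494,.122,.09],-.009))
E
```

```text
[0.48940727 0.12565195 0.13240709] (array([-0.0074,  0.0089,  0.0848]), array([ 0.0017, -0.0003,  0.0094]), array([ 0.1 , -0.16,  1.98,  0.  ,  1.31,  0.1 ]))
```

Call:
jog_arm:
  motion: "0 -.006 .006 .0 0 0 .009;0 -.006 .006 .04 0 0 .009;0 -.006 .006 .08 0 0 .009;0 -.006 .006 .08 0 0 .009;0 -.006 .006 .08 0 0 .009"

```text
time: 26.38
tool_pos: [0.4925, 0.1206, 0.094]
tool_rot: [0.001, 0.712, 0.703, 0.001]
contact_force: [0.5, 0.4, -0.7]
gripper_width: 0.104
grasp_force: 60.7
```

```bash
python3 - <<'E'
from h import *
f,P=held(); print(plan([.4945,.122,.05],-.009))
E
```

```text
held {'tab': array([0.4925, 0.1202]), 'size': array([0.026, 0.008]), 'ang': -0.1, 'top': np.float64(0.115), 'n': 869, 'frame': (array([0.4927, 0.1208]), array([0.034, 0.063]), 89.2)}
[0.4926 0.1208 0.0941]
(array([0.0025, 0.0034, 0.0883]), array([ 0.0019, -0.0002, -0.0023]), array([ 0.09, -0.11,  2.01, -0.  ,  1.24,  0.11]))
```

Call:
jog_arm:
  motion: "0 .0025 .0035 0 0 0 -.002;0 .0025 .0035 0.01 0 0 -.002;0 .0025 .0035 .03 0 0 -.002;0 .0025 .0035 .05 0 0 -.002;0 .0025 .0035 .07 0 0 -.002"

```text
time: 27.05
tool_pos: [0.4927, 0.1221, 0.0561]
tool_rot: [-0.0, 0.71, 0.704, -0.0]
contact_force: [0.5, -0.8, -1.0]
gripper_width: 0.103
grasp_force: 60.7
```

```bash
python3 - <<'E'
from h import *
f,P=held(); print(state()["contact_force"],plan([.4945,.122,.05],-.009))
E
```

```text
held {'tab': array([0.4927, 0.1217]), 'size': array([0.008, 0.026]), 'ang': 0.1, 'top': np.float64(0.077), 'n': 870, 'frame': (array([0.4899, 0.1247]), array([0.072, 0.068]), 32.0)}
[0.4916 0.122  0.0546]
[-1.82921273 -0.8863878  -1.26618095] (array([0.0001, 0.0058, 0.0092]), array([-0.0024,  0.0003,  0.    ]), array([ 0.1 , -0.05,  2.03, -0.  ,  1.17,  0.11]))
```

Next I'll lower and release, then move to cartridge B at (0.4178,-0.2243), yaw -25.5°.

Call:
jog_arm:
  motion: "0 0 .003 .005 0 0 0;0 0 .003 .009 0 0 0;0 0 .003 .009 0 0 0;30 0 .003 .009 0 0 0;30 0 .003 .009 0 0 0"

```text
time: 27.72
tool_pos: [0.495, 0.1222, 0.0532]
tool_rot: [0.0, 0.71, 0.704, 0.0]
contact_force: [-0.3, -0.0, -0.3]
gripper_width: 0.302
grasp_force: 0.0
```

Call:
jog_arm:
  motion: "30 0 0 0 0 0 0;30 0 0 -.05 0 0 0;30 0 0 -.15 0 0 0;30 0 0 -.25 0 0 0;30 -.06 -.02 -.30 0 0 0"

```text
time: 28.35
tool_pos: [0.4859, 0.0928, 0.2068]
tool_rot: [0.002, 0.709, 0.705, 0.002]
contact_force: [-0.1, -0.8, 0.6]
gripper_width: 0.297
grasp_force: 0.0
```

```bash
python3 - <<'E'
from h import *
f=grab_frame("wrist")
for t in tabs(f,None,(.036,.08)): print(t)
print(state()["tool_pos"],plan([.4178,-.2243,.20],np.deg2rad(-25.5)))
E
```

```text
{'tab': array([0.4936, 0.1644]), 'size': array([0.025, 0.009]), 'ang': -0.3, 'top': np.float64(0.069), 'n': 256, 'frame': (array([0.4941, 0.1543]), array([0.055, 0.075]), 89.3)}
{'tab': array([0.4943, 0.122 ]), 'size': array([0.024, 0.009]), 'ang': -0.1, 'top': np.float64(0.069), 'n': 238, 'frame': (array([0.4977, 0.1216]), array([0.074, 0.069]), 89.9)}
{'tab': array([0.4944, 0.078 ]), 'size': array([0.025, 0.009]), 'ang': -0.1, 'top': np.float64(0.069), 'n': 230, 'frame': (array([0.497 , 0.0848]), array([0.061, 0.069]), 89.2)}
[0.4861372  0.08977329 0.20931829] (array([-0.6293, -0.1311,  0.0189]), array([0.0058, 0.0003, 0.2906]), array([ 0.03, -0.26,  1.94, -0.  ,  1.45,  0.04]))
```

Call:
jog_arm:
  motion: "35 -.12 -.025 0 0 0 .06;35 -.24 -.05 0 0 0 .12;35 -.36 -.075 0 0 0 .18;35 -.48 -.1 0 0 0 .24;35 -.58 -.12 0 0 0 .29"

```text
time: 29.02
tool_pos: [0.421, -0.1992, 0.2028]
tool_rot: [0.0, 0.846, 0.532, 0.0]
contact_force: [1.0, 0.0, 0.5]
gripper_width: 0.353
grasp_force: 0.0
```

```bash
python3 - <<'E'
from h import *
f=grab_frame("wrist"); 
for t in tabs(f,None,(.036,.06)): print(t)
print([(round(d["p"],2),np.round(d["at"],3).tolist()) for d in place_of("wrist","sleeve")])
print(state()["tool_pos"],plan([.4178,-.2243,.1],np.deg2rad(-25.5)))
E
```

```text
{'tab': array([ 0.418 , -0.2246]), 'size': array([0.025, 0.008]), 'ang': -25.3, 'top': np.float64(0.054), 'n': 194, 'frame': (array([ 0.4179, -0.2237]), array([0.033, 0.063]), 64.4)}
[]
[ 0.42062216 -0.20101573  0.20278609] (array([-0.0441,  0.0152,  0.2056]), array([ 0.0002,  0.0009, -0.0041]), array([-0.6 , -0.33,  2.  , -0.  ,  1.46, -0.15]))
```

Call:
jog_arm:
  motion: "35 -.042 .013 0.05 0 0 -.003;35 -.042 .013 .1 0 0 -.003;35 -.042 .013 .2 0 0 -.003;35 -.042 .013 .31 0 0 -.003;35 -.042 .013 .31 0 0 -.003"

```text
time: 29.75
tool_pos: [0.4152, -0.2155, 0.043]
tool_rot: [-0.005, 0.844, 0.536, -0.002]
contact_force: [-0.0, 0.3, 0.8]
gripper_width: 0.35
grasp_force: 0.0
```

```bash
python3 - <<'E'
from h import *
f=grab_frame("wrist"); 
for t in tabs(f,None,(.036,.06)): print(t)
print(state()["tool_pos"],plan([.418,-.224,.033],np.deg2rad(-25.5)))
E
```

```text
{'tab': array([ 0.4186, -0.2238]), 'size': array([0.025, 0.009]), 'ang': -24.8, 'top': np.float64(0.054), 'n': 786, 'frame': (array([ 0.4187, -0.2238]), array([0.033, 0.063]), 64.6)}
{'tab': array([ 0.54  , -0.4335]), 'size': array([0.011, 0.007]), 'ang': -67.1, 'top': np.float64(0.059), 'n': 196, 'frame': (array([ 0.5553, -0.4418]), array([0.037, 0.034]), 83.9)}
[ 0.41750331 -0.21737974  0.04635556] (array([-0.0116,  0.0066,  0.0267]), array([-0.0031, -0.0008,  0.0043]), array([-0.64, -0.12,  2.11,  0.  ,  1.16, -0.2 ]))
```

Call:
jog_arm:
  motion: "35 -.006 .003 0 0 0 0;35 -.006 .003 .0 0 0 0;35 -.006 .003 .0 0 0 0;35 -.006 .003 .0 0 0 0;35 -.006 .003 .0 0 0 0"

```text
time: 30.42
tool_pos: [0.4187, -0.2224, 0.0479]
tool_rot: [0.0, 0.844, 0.536, 0.0]
contact_force: [0.1, -0.3, 0.9]
gripper_width: 0.352
grasp_force: 0.0
```

```bash
python3 - <<'E'
from h import *
print(state()["tool_pos"],plan([.418,-.224,.033],np.deg2rad(-25.5)))
E
```

```text
[ 0.41872978 -0.22237661  0.0479454 ] (array([-0.0036,  0.0001,  0.0299]), array([0.0001, 0.    , 0.0037]), array([-0.65, -0.12,  2.11, -0.  ,  1.15, -0.21]))
```

Call:
jog_arm:
  motion: "35 -.003 0 .015 0 0 .003;35 -.003 0 .029 0 0 .003;35 -.003 0 .029 0 0 .003;0 -.003 0 .029 0 0 .003;0 -.003 0 .029 0 0 .003"

```text
time: 31.05
tool_pos: [0.4182, -0.2238, 0.0334]
tool_rot: [0.0, 0.845, 0.534, 0.0]
contact_force: [0.1, -0.3, -1.0]
gripper_width: 0.102
grasp_force: 61.2
```

Call:
jog_arm:
  motion: "0 0 0 0 0 0 0;0 0 0 0 0 0 0;0 0 0 -.1 0 0 0;0 0 0 -.2 0 0 -.1;0 0 0 -.32 0 0 -.2"

```text
time: 31.68
tool_pos: [0.4173, -0.2232, 0.1939]
tool_rot: [-0.001, 0.755, 0.656, -0.0]
contact_force: [0.9, -0.4, -0.3]
gripper_width: 0.1
grasp_force: 61.3
```

```bash
python3 - <<'E'
from h import *
f,P=held(); print(plan([.495,.2075,.2],-.009))
E
```

```text
held {'tab': array([ 0.4175, -0.2231]), 'size': array([0.025, 0.008]), 'ang': -8.6, 'top': np.float64(0.214), 'n': 856, 'frame': (array([ 0.4173, -0.2228]), array([0.033, 0.064]), 81.7)}
[ 0.4214 -0.2261  0.2045]
(array([0.8791, 0.0287, 0.0033]), array([ 0.0079,  0.0051, -0.0843]), array([-0.65, -0.3 ,  1.98,  0.  ,  1.45, -0.51]))
```

Call:
jog_arm:
  motion: "0 .12 .005 0 0 0 -.084;0 .24 .01 0 0 0 -.084;0 .36 .013 0 0 0 -.084;0 .48 .017 0 0 0 -.084;0 .58 .02 0 0 0 -.084"

```text
time: 32.35
tool_pos: [0.4696, 0.064, 0.1933]
tool_rot: [0.0, 0.713, 0.701, 0.0]
contact_force: [1.1, -0.3, -0.8]
gripper_width: 0.101
grasp_force: 61.3
```

```bash
python3 - <<'E'
from h import *
print(state()["tool_pos"],plan([.495,.2075,.2],-.009))
E
```

```text
[0.46960592 0.06400767 0.19329897] (array([ 0.2878,  0.0457, -0.0134]), array([ 0.0006,  0.    , -0.0058]), array([-0.02, -0.3 ,  2.  , -0.  ,  1.44, -0.  ]))
```

Call:
jog_arm:
  motion: "0 .1 .015 0 0 0 -.005;0 .2 .03 0 0 0 -.005;0 .286 .047 .02 0 0 -.005;0 .286 .047 .1 0 0 -.005;0 .286 .047 .19 0 0 -.005"

```text
time: 32.98
tool_pos: [0.4964, 0.2054, 0.098]
tool_rot: [0.001, 0.71, 0.704, 0.001]
contact_force: [-0.6, 0.4, 0.1]
gripper_width: 0.099
grasp_force: 61.3
```

Call:
jog_arm:
  motion: "0 0 0 0 0 0 0;0 0 0 0 0 0 0;0 0 0 0 0 0 0;0 0 0 0 0 0 0;0 0 0 0 0 0 0"

```text
time: 33.6
tool_pos: [0.4962, 0.2045, 0.0993]
tool_rot: [0.0, 0.711, 0.703, 0.001]
contact_force: [-0.9, 0.1, -0.2]
gripper_width: 0.1
grasp_force: 61.2
```

```bash
python3 - <<'E'
from h import *
f,P=held(); print(plan([.495,.2075,.05],-.009))
E
```

```text
held {'tab': array([0.4962, 0.2041]), 'size': array([0.026, 0.008]), 'ang': -0.0, 'top': np.float64(0.12), 'n': 857, 'frame': (array([0.4964, 0.2048]), array([0.034, 0.063]), 89.4)}
[0.496  0.2044 0.099 ]
(array([ 0.0061, -0.0022,  0.098 ]), array([ 0.0007, -0.0002, -0.0011]), array([ 0.25, -0.04,  1.93,  0.  ,  1.24,  0.26]))
```

Call:
jog_arm:
  motion: "0 .006 -.002 0 0 0 0;0 .006 -.002 0.01 0 0 0;0 .006 -.002 .03 0 0 0;0 .006 -.002 .055 0 0 0;0 .006 -.002 .08 0 0 0"

```text
time: 34.28
tool_pos: [0.4942, 0.2073, 0.0569]
tool_rot: [-0.0, 0.711, 0.703, -0.0]
contact_force: [0.5, 0.4, -0.9]
gripper_width: 0.098
grasp_force: 61.2
```

```bash
python3 - <<'E'
from h import *
f,P=held(); print(state()["contact_force"],plan([.495,.2075,.05],-.009))
E
```

```text
held {'tab': array([0.4942, 0.2071]), 'size': array([0.026, 0.008]), 'ang': -0.0, 'top': np.float64(0.077), 'n': 1383, 'frame': (array([0.4917, 0.2007]), array([0.061, 0.069]), 89.0)}
[0.4929 0.2069 0.055 ]
[-1.57566249 -0.45584686 -1.80266891] (array([0.0013, 0.0042, 0.0099]), array([-0.0028,  0.0008, -0.001 ]), array([ 0.26,  0.02,  1.96, -0.  ,  1.17,  0.27]))
```

Call:
jog_arm:
  motion: "0 0 .002 .005 0 0 0;0 0 .002 .010 0 0 0;0 0 .002 .010 0 0 0;30 0 .002 .010 0 0 0;30 0 .002 .010 0 0 0"

```text
time: 34.95
tool_pos: [0.496, 0.2075, 0.0538]
tool_rot: [0.0, 0.711, 0.703, 0.0]
contact_force: [-0.2, -0.3, -0.1]
gripper_width: 0.3
grasp_force: 0.0
```

Call:
jog_arm:
  motion: "30 0 0 0 0 0 0;30 0 0 -.05 0 0 0;30 0 0 -.15 0 0 0;30 0 0 -.25 0 0 0;30 -.13 -.09 -.25 0 0 0"

```text
time: 35.58
tool_pos: [0.4638, 0.1578, 0.1852]
tool_rot: [0.003, 0.71, 0.705, 0.005]
contact_force: [0.8, -1.0, 0.1]
gripper_width: 0.302
grasp_force: 0.0
```

```bash
python3 - <<'E'
from h import *
f=grab_frame("wrist"); save(f,"w7")
for t in tabs(f,None,(.036,.08)): print(t)
print([(round(d["p"],2),np.round(d["at"],3).tolist()) for d in place_of("wrist","drawer_front")])
print(state()["tool_pos"],plan([.39,.142,.15],-.009))
E
```

```text
{'tab': array([0.4958, 0.2072]), 'size': array([0.009, 0.025]), 'ang': 0.6, 'top': np.float64(0.069), 'n': 306, 'frame': (array([0.4989, 0.2007]), array([0.062, 0.069]), 89.6)}
{'tab': array([0.4933, 0.1653]), 'size': array([0.023, 0.008]), 'ang': -2.2, 'top': np.float64(0.069), 'n': 232, 'frame': (array([0.4937, 0.1657]), array([0.074, 0.075]), 3.1)}
{'tab': array([0.4942, 0.1296]), 'size': array([0.016, 0.009]), 'ang': -3.9, 'top': np.float64(0.068), 'n': 165, 'frame': (array([0.4973, 0.1294]), array([0.074, 0.069]), 89.5)}
[(0.73, [0.435, 0.143, 0.067])]
[0.45692003 0.15403137 0.17790142] (array([-0.0257, -0.1335,  0.056 ]), array([-0.0007,  0.0009, -0.0024]), array([ 0.17, -0.26,  1.99, -0.  ,  1.41,  0.18]))
```

View pics/w7.png

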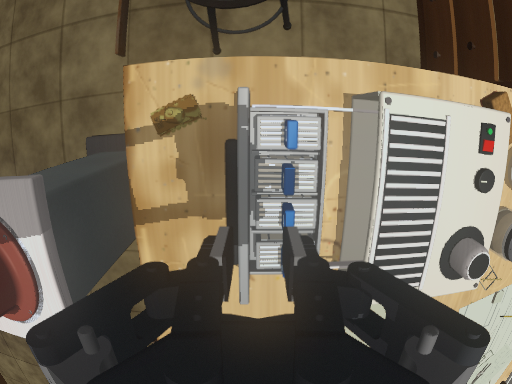

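All four bays hold cartridges. The bay 2 one only looks dark because of the arm's shadow; it was plainly white in the earlier view. Now I'll shut the drawer.

Call:
jog_arm:
  motion: "0 -.02 -.1 0 0 0 0;0 -.024 -.14 0 0 0 0;0 -.024 -.14 .1 0 0 0;0 -.024 -.14 .2 0 0 0;0 -.024 -.14 .25 0 0 0"

```text
time: 36.3
tool_pos: [0.3876, 0.145, 0.0503]
tool_rot: [-0.001, 0.711, 0.703, -0.002]
contact_force: [-0.5, 0.3, -0.6]
gripper_width: 0.002
grasp_force: 0.0
```

Call:
jog_arm:
  motion: "0 0 0 0 0 0 0;0 0 0 0 0 0 0;0 0 0 0 0 0 0;0 0 0 0 0 0 0;0 0 0 0 0 0 0"

```text
time: 36.92
tool_pos: [0.3899, 0.1452, 0.0539]
tool_rot: [0.0, 0.711, 0.703, 0.001]
contact_force: [0.8, 0.5, 0.6]
gripper_width: 0.001
grasp_force: 0.0
```

```bash
python3 - <<'E'
from h import *
print(state()["tool_pos"],state()["contact_force"],plan([.42,.142,.052],-.009),plan([.53,.141,.052],-.009)[0])
E
```

```text
[0.38987759 0.14523367 0.05392032] [0.75678327 0.54229227 0.55413802] (array([-0.0058,  0.0603,  0.0039]), array([ 0.0008, -0.0002, -0.001 ]), array([ 0.18, -0.29,  2.24,  0.  ,  1.19,  0.19])) [-0.0055  0.2803  0.0042]
```

Call:
jog_arm:
  motion: "0 -.003 .03 0 0 0 0;0 -.005 .055 0 0 0 0;0 -.005 .08 0 0 0 0;0 -.005 .105 0 0 0 0;0 -.005 .13 0 0 0 0"

```text
time: 37.55
tool_pos: [0.4551, 0.1418, 0.0531]
tool_rot: [-0.0, 0.711, 0.703, -0.0]
contact_force: [-1.5, -0.9, 1.9]
gripper_width: -0.001
grasp_force: 0.9
```

Call:
jog_arm:
  motion: "0 0 .02 0 0 0 0;0 0 .04 0 0 0 0;0 0 .06 0 0 0 0;0 0 .08 0 0 0 0;0 0 .10 0 0 0 0"

```text
time: 38.17
tool_pos: [0.5049, 0.1414, 0.0531]
tool_rot: [-0.0, 0.711, 0.703, -0.0]
contact_force: [-1.2, -1.2, -0.7]
gripper_width: 0.002
grasp_force: 0.8
```

```bash
python3 - <<'E'
from h import *
print(state()["tool_pos"],state()["contact_force"],plan([.53,.141,.052],-.009))
print([(c,round(d["p"],2),np.round(d["at"],3).tolist()) for c in("side","scene") for d in (grab_frame(c),place_of(c,"drawer_front"))[1]])
E
```

```text
[0.50489229 0.14138863 0.05312316] [-1.17573566 -1.16346433 -0.68581062] (array([-0.0003,  0.0502,  0.0022]), array([-0.0002,  0.0001, -0.001 ]), array([ 0.13, -0.  ,  1.99, -0.  ,  1.16,  0.14]))
[('side', 0.57, [0.517, 0.138, 0.07]), ('scene', 0.95, [0.521, 0.138, 0.071])]
```

Call:
jog_arm:
  motion: "0 0 .015 0 0 0 0;0 0 .03 0 0 0 0;0 0 .04 0 0 0 0;0 0 .048 0 0 0 0;0 0 .054 0 0 0 0"

```text
time: 39.0
tool_pos: [0.5323, 0.1412, 0.0535]
tool_rot: [0.001, 0.711, 0.703, 0.001]
contact_force: [0.4, 1.0, 0.2]
gripper_width: -0.003
grasp_force: 0.0
```

```bash
python3 - <<'E'
from h import *
print(state()["tool_pos"],state()["contact_force"])
print([(c,round(d["p"],2),np.round(d["at"],3).tolist()) for c in("side","scene") for d in (grab_frame(c),place_of(c,"drawer_front"))[1]])
E
```

```text
[0.53226172 0.14115178 0.05345875] [0.41191034 1.00728546 0.15397518]
[('side', 0.6, [0.548, 0.136, 0.071]), ('scene', 0.82, [0.548, 0.142, 0.075]), ('scene', 0.5, [0.541, -0.443, 0.008])]
```

Call:
jog_arm:
  motion: "0 0 .003 0 0 0 0;0 0 .006 0 0 0 0;0 0 .008 0 0 0 0;0 0 .010 0 0 0 0;0 0 .010 0 0 0 0"

```text
time: 39.83
tool_pos: [0.5342, 0.1411, 0.0533]
tool_rot: [-0.002, 0.711, 0.703, -0.002]
contact_force: [-9.6, -1.1, 8.2]
gripper_width: 0.002
grasp_force: 5.3
```

```bash
python3 - <<'E'
from h import *
print(state()["tool_pos"],state()["contact_force"])
E
```

```text
[0.53416849 0.14110446 0.0532616 ] [-9.56596466 -1.06568497  8.2440019 ]
```

The drawer is home against a hard stop with the lip at x≈0.548. I'll retreat and go to the sleeve.

Call:
jog_arm:
  motion: "0 0 -.06 0 0 0 0;0 0 -.12 0 0 0 0;0 0 -.14 -.1 0 0 0;0 -.05 -.14 -.2 0 0 0;0 -.15 -.14 -.3 0 0 0"

```text
time: 40.45
tool_pos: [0.4659, 0.0726, 0.1997]
tool_rot: [0.001, 0.71, 0.704, 0.001]
contact_force: [1.4, -0.1, -0.0]
gripper_width: 0.001
grasp_force: 0.0
```

```bash
python3 - <<'E'
from h import *
for c in("side","scene","wrist"):
  grab_frame(c); print([(c,t,round(d["p"],2),np.round(d["at"],3).tolist()) for t in("drawer_front","sleeve") for d in place_of(c,t)])
print(state()["tool_pos"],plan([.428,-.142,.2],0))
E
```

```text
[('side', 'drawer_front', 0.94, [0.547, 0.139, 0.071]), ('side', 'drawer_front', 0.53, [0.534, -0.446, 0.002]), ('side', 'sleeve', 0.78, [0.428, -0.138, 0.0]), ('side', 'sleeve', 0.53, [0.403, -0.421, 0.005])]
[('scene', 'drawer_front', 0.81, [0.549, 0.14, 0.072])]
[('wrist', 'drawer_front', 0.65, [0.546, 0.139, 0.065]), ('wrist', 'drawer_front', 0.23, [0.604, 0.205, 0.012])]
[0.46476033 0.07327202 0.19563544] (array([-0.4312, -0.0695, -0.0085]), array([-0.0022, -0.0001, -0.0062]), array([-0.  , -0.31,  2.  ,  0.  ,  1.45,  0.01]))
```

Call:
jog_arm:
  motion: "100 -.12 -.02 -.01 0 0 0;100 -.24 -.04 -.02 0 0 0;100 -.36 -.06 -.03 0 0 0;100 -.45 -.07 -.03 0 0 0;100 -.45 -.07 -.03 0 0 0"

```text
time: 41.52
tool_pos: [0.4277, -0.1537, 0.2115]
tool_rot: [-0.001, 0.712, 0.702, -0.0]
contact_force: [-0.1, -0.6, 0.2]
gripper_width: 0.995
grasp_force: 0.0
```

```bash
cat >> h.py <<'E'
def tube(P,c,z0,z1,r=.05):
    m=(np.hypot(P[...,0]-c[0],P[...,1]-c[1])<r)&(P[...,2]>z0)&(P[...,2]<z1); Q=P[m]
    from scipy.optimize import least_squares
    o=least_squares(lambda p:np.hypot(Q[:,0]-p[0],Q[:,1]-p[1])-p[2],[*c,.0235],loss="soft_l1",f_scale=.001).x
    return o.round(4),int(m.sum())
E
python3 - <<'E'
from h import *
f=grab_frame("wrist"); P=fish(f); s=state()
d=place_of("wrist","sleeve"); print(d[0]["p"],d[0]["at"]) if d else print("none")
c=d[0]["at"][:2] if d else (.428,-.141)
print(tube(P,c,.054,.066), s["tool_pos"],plan([.428,-.142,.026],-.009,s))
o=[(round(d["p"],2),np.round(d["at"],3)) for d in place_of("wrist","outlet")];print(o)
E
```

```text
0.79 [0.4294, -0.1436, -0.0009]
(array([ 0.4269, -0.1398,  0.0233]), 480) [ 0.42791648 -0.15222545  0.21142351] (array([0.0199, 0.0005, 0.3709]), array([-0.0011, -0.001 , -0.0023]), array([-0.51, -0.36,  2.02,  0.  ,  1.49, -0.49]))
[]
```

Call:
jog_arm:
  motion: "100 .021 0 .05 0 0 0;100 .021 0 .12 0 0 0;100 .021 0 .2 0 0 0;100 .021 0 .2 0 0 0;100 .021 0 .2 0 0 0"

```text
time: 42.3
tool_pos: [0.4293, -0.141, 0.1138]
tool_rot: [0.001, 0.71, 0.704, 0.0]
contact_force: [-0.1, 0.1, -0.0]
gripper_width: 1.002
grasp_force: 0.0
```

```bash
python3 - <<'E'
from h import *
f=grab_frame("wrist"); P=fish(f); s=state(); save(f,"w8")
o=tube(P,(.4275,-.141),.05,.064,.035)
print(o, s["tool_pos"],plan([*o[0][:2],.026],-.009,s))
E
```

```text
(array([ 0.4271, -0.1392,  0.0234]), 1424) [ 0.42977174 -0.14144366  0.11448985] (array([ 0.0047, -0.0059,  0.177 ]), array([ 0.0018,  0.0009, -0.0002]), array([-0.48, -0.28,  2.12,  0.  ,  1.3 , -0.47]))
```

View pics/w8.png

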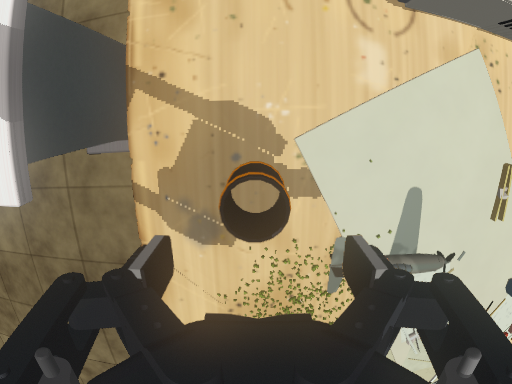

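Call:
jog_arm:
  motion: "100 .003 -.005 0 0 0 0;100 .003 -.005 .05 0 0 0;100 .003 -.005 .1 0 0 0;100 .003 -.005 .15 0 0 0;100 .003 -.005 .174 0 0 0"

```text
time: 42.98
tool_pos: [0.4258, -0.1399, 0.0252]
tool_rot: [-0.0, 0.711, 0.703, -0.0]
contact_force: [0.1, -0.4, 0.4]
gripper_width: 1.005
grasp_force: 0.0
```

Call:
jog_arm:
  motion: "0 0 0 0 0 0 0;0 0 0 0 0 0 0;0 0 0 0 0 0 0;0 0 0 0 0 0 0;0 0 0 0 0 0 0"

```text
time: 43.6
tool_pos: [0.4274, -0.1407, 0.0273]
tool_rot: [0.002, 0.711, 0.703, 0.0]
contact_force: [0.3, 0.6, 6.2]
gripper_width: 0.571
grasp_force: 62.5
```

```bash
python3 - <<'E'
from h import *
f=grab_frame("wrist"); P=fish(f); s=state()
o=tube(P,(.4275,-.141),.05,.064,.03)
print(o, s["tool_pos"],s["gripper_width"])
E
```

```text
(array([ 0.4275, -0.139 ,  0.0234]), 4630) [ 0.42736013 -0.14069659  0.02725293] 0.5727215555869224
```

Call:
jog_arm:
  motion: "0 0 0 -.12 0 0 0;0 0 0 -.24 0 0 0;0 0 0 -.36 0 0 0;0 0 0 -.42 0 0 0;0 .05 .05 -.42 0 0 0"

```text
time: 44.28
tool_pos: [0.4526, -0.1166, 0.2398]
tool_rot: [0.004, 0.712, 0.702, 0.001]
contact_force: [0.1, -0.2, -1.0]
gripper_width: 0.577
grasp_force: 62.5
```

```bash
python3 - <<'E'
from h import *
print(state()["gripper_width"],plan([.69,.06,.24],-.009))
E
```

```text
0.5767157678583442 (array([0.3597, 0.4699, 0.0018]), array([ 0.0048,  0.0024, -0.0031]), array([-0.41, -0.35,  1.96, -0.  ,  1.52, -0.4 ]))
```

Call:
jog_arm:
  motion: "0 .07 .1 0 0 0 0;0 .14 .2 0 0 0 0;0 .22 .3 0 0 0 0;0 .29 .4 0 0 0 0;0 .34 .47 0 0 0 0"

```text
time: 44.9
tool_pos: [0.6894, 0.0542, 0.2346]
tool_rot: [-0.0, 0.71, 0.704, -0.0]
contact_force: [-1.0, -0.3, -0.3]
gripper_width: 0.576
grasp_force: 62.5
```

Call:
jog_arm:
  motion: "0 0 0 0 0 0 0;0 0 0 0 0 0 0;0 0 0 0 0 0 0;0 0 0 0 0 0 0;0 0 0 0 0 0 0"

```text
time: 45.52
tool_pos: [0.6877, 0.0518, 0.2359]
tool_rot: [0.0, 0.711, 0.703, 0.0]
contact_force: [-0.4, 0.6, -1.4]
gripper_width: 0.575
grasp_force: 62.6
```

```bash
python3 - <<'E'
from h import *
f=grab_frame("wrist"); P=fish(f); s=state(); save(f,"w9")
print([(round(d["p"],2),np.round(d["at"],3)) for d in place_of("wrist","outlet")])
Q=P.reshape(-1,3); m=np.hypot(Q[:,0]-.69,Q[:,1]-.086)<.03
print(np.histogram(Q[m][:,2],bins=np.arange(.08,.13,.004)))
print("spigot wall",tube(P,(.69,.086),.093,.109,.03)); print("top",tube(P,(.69,.086),.113,.121,.03))
z=s["tool_pos"]; print("sleeve top",tube(P,(z[0],z[1]+.001),z[2]+.022,z[2]+.036,.03))
print(z,plan([.69,.086,.17],-.009,s))
E
```

```text
[(0.95, array([0.69 , 0.087, 0.089]))]
(array([   0, 1282,   98,    5,    6,    4,    3,  138,  264, 1089,    0,
          0]), array([0.08 , 0.084, 0.088, 0.092, 0.096, 0.1  , 0.104, 0.108, 0.112,
       0.116, 0.12 , 0.124, 0.128]))
spigot wall (array([0.6907, 0.0875, 0.0198]), 18)
top (array([0.6908, 0.0881, 0.0126]), 1294)
sleeve top (array([0.6879, 0.0534, 0.0234]), 4713)
[0.68776369 0.05191062 0.23585783] (array([0.0682, 0.0037, 0.1317]), array([ 0.0003,  0.    , -0.0014]), array([-0.03,  0.2 ,  1.45, -0.  ,  1.5 , -0.02]))
```

View pics/w9.png

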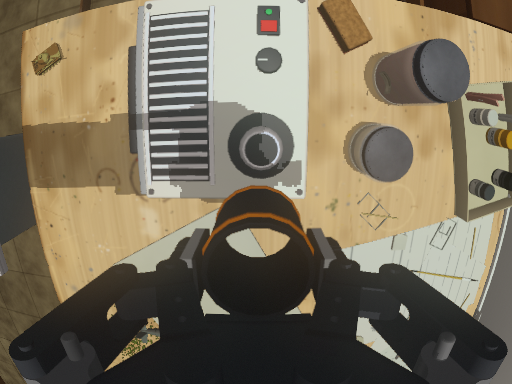

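```bash
python3 - <<'E'
from h import *
f=grab_frame("wrist"); P=fish(f); s=state(); z=s["tool_pos"]
def enc(c,z0,r):
    m=(np.hypot(P[...,0]-c[0],P[...,1]-c[1])<r)&(P[...,2]>z0); Q=P[m][:,:2].astype(np.float32)
    x0,x1=np.percentile(Q,[1,99],axis=0); return np.round((x0+x1)/2,4),np.round(x1-x0,4),cv2.minEnclosingCircle(Q),m.sum()
print(enc((.6905,.0875),.107,.026)); print(enc((.6905,.0875),.116,.026))
m=(np.hypot(P[...,0]-z[0],P[...,1]-z[1])<.03)
t=np.percentile(P[m][:,2],99); print("t",t,z)
m&=(P[...,2]>t-.003); Q=P[m][:,:2].astype(np.float32); print(cv2.minEnclosingCircle(Q),np.ptp(Q,axis=0),(Q.min(0)+Q.max(0))/2)
E
```

```text
(array([0.6897, 0.082 ]), array([0.0387, 0.0385]), ((0.6902400255203247, 0.08355376869440079), 0.0238471869379282), np.int64(15155))
(array([0.6896, 0.0803]), array([0.0386, 0.0351]), ((0.6901465654373169, 0.08157818019390106), 0.02294696494936943), np.int64(14750))
t 0.3372950079941955 [0.68786185 0.0521151  0.23564024]
((0.6880700588226318, 0.06295967102050781), 0.028038587421178818) [0.05586487 0.01202539] [0.68807006 0.06806996]
```

```bash
python3 - <<'E'
from h import *
f=grab_frame("wrist"); P=fish(f); s=state(); z=s["tool_pos"]
def enc(c,z0,z1,r):
    m=(np.hypot(P[...,0]-c[0],P[...,1]-c[1])<r)&(P[...,2]>z0)&(P[...,2]<z1); Q=P[m][:,:2].astype(np.float32)
    x0,x1=np.percentile(Q,[.5,99.5],axis=0); return np.round((x0+x1)/2,4),np.round(x1-x0,4),cv2.minEnclosingCircle(Q),m.sum()
print(enc((.6905,.0875),.107,.122,.026)); print(enc((.6905,.0875),.115,.122,.026))
print(z,enc(z[:2],z[2]+.0305,z[2]+.0355,.03))
print(z,tube(P,z[:2],z[2]+.0305,z[2]+.0355,.03))
E
```

```text
(array([0.691 , 0.0877]), array([0.0383, 0.0374]), ((0.6907172203063965, 0.08745373785495758), 0.019990934059023857), np.int64(1488))
(array([0.6907, 0.0878]), array([0.0329, 0.0324]), ((0.6908650994300842, 0.08748044073581696), 0.017809446901082993), np.int64(1162))
[0.68790651 0.05215521 0.23559767] (array([0.6883, 0.0532]), array([0.0535, 0.0476]), ((0.6879703998565674, 0.05639039725065231), 0.028676191344857216), np.int64(2184))
[0.68790651 0.05215521 0.23559767] (array([0.6881, 0.0528, 0.0234]), 2184)
```

Call:
jog_arm:
  motion: "0 .035 .003 .0 0 0 -.001;0 .07 .005 .04 0 0 -.001;0 .07 .005 .08 0 0 -.001;0 .07 .005 .125 0 0 -.001;0 .07 .005 .125 0 0 -.001"

```text
time: 46.35
tool_pos: [0.6886, 0.087, 0.1681]
tool_rot: [-0.002, 0.71, 0.704, -0.003]
contact_force: [-1.0, -0.3, -0.1]
gripper_width: 0.575
grasp_force: 62.5
```

Call:
jog_arm:
  motion: "0 0 0 0 0 0 0;0 0 0 0 0 0 0;0 0 0 0 0 0 0;0 0 0 0 0 0 0;0 0 0 0 0 0 0"

```text
time: 46.98
tool_pos: [0.6909, 0.0872, 0.1732]
tool_rot: [0.0, 0.71, 0.704, 0.0]
contact_force: [0.3, -0.6, -0.6]
gripper_width: 0.576
grasp_force: 62.5
```

```bash
python3 - <<'E'
from h import *
print(state()["tool_pos"],state()["contact_force"],plan([.6906,.0869,.13],-.009))
E
```

```text
[0.69093201 0.08724929 0.17323629] [ 0.28731741 -0.62953955 -0.63077957] (array([-0.0007, -0.0007,  0.0865]), array([ 0.0003, -0.    , -0.    ]), array([0.02, 0.25, 1.49, 0.  , 1.4 , 0.03]))
```

Call:
jog_arm:
  motion: "0 0 0 .02 0 0 0;0 0 0 .04 0 0 0;0 0 0 .055 0 0 0;0 0 0 .065 0 0 0;0 0 0 .075 0 0 0"

```text
time: 47.6
tool_pos: [0.6909, 0.0873, 0.1351]
tool_rot: [0.0, 0.71, 0.704, 0.0]
contact_force: [0.7, 0.2, -0.6]
gripper_width: 0.573
grasp_force: 62.5
```

Call:
jog_arm:
  motion: "0 0 0 .01 0 0 0;0 0 0 .015 0 0 0;0 0 0 .015 0 0 0;0 0 0 .015 0 0 0;0 0 0 .015 0 0 0"

```text
time: 48.22
tool_pos: [0.691, 0.0873, 0.1283]
tool_rot: [0.0, 0.71, 0.704, 0.0]
contact_force: [0.1, 0.9, -0.3]
gripper_width: 0.575
grasp_force: 62.5
```

No contact, so the sleeve is sliding over the spigot. Going the rest of the way down.

Call:
jog_arm:
  motion: "0 0 0 .008 0 0 0;0 0 0 .016 0 0 0;0 0 0 .022 0 0 0;0 0 0 .026 0 0 0;0 0 0 .028 0 0 0"

```text
time: 48.85
tool_pos: [0.6906, 0.0873, 0.1153]
tool_rot: [-0.0, 0.71, 0.704, -0.0]
contact_force: [-5.7, -0.5, 8.1]
gripper_width: 0.575
grasp_force: 63.2
```

Call:
jog_arm:
  motion: "0 0 0 0 0 0 0;0 0 0 0 0 0 0;0 0 0 .002 0 0 0;0 0 0 .002 0 0 0;0 0 0 .002 0 0 0"

```text
time: 49.48
tool_pos: [0.6908, 0.0873, 0.1153]
tool_rot: [-0.0, 0.71, 0.704, -0.0]
contact_force: [-5.9, -0.4, 7.7]
gripper_width: 0.575
grasp_force: 63.4
```

Call:
jog_arm:
  motion: "90 0 0 0 0 0 0;90 0 0 0 0 0 0;90 0 0 0 0 0 0;90 0 0 0 0 0 0;90 0 0 -.03 0 0 0"

```text
time: 50.1
tool_pos: [0.6897, 0.0872, 0.1265]
tool_rot: [-0.001, 0.71, 0.704, -0.001]
contact_force: [0.2, 0.0, -0.2]
gripper_width: 0.901
grasp_force: 0.0
```

Call:
jog_arm:
  motion: "90 0 0 -.1 0 0 0;90 0 0 -.2 0 0 0;90 0 0 -.25 0 0 0;90 -.1 -.1 -.25 0 0 0;90 -.2 -.2 -.25 0 0 0"

```text
time: 50.72
tool_pos: [0.6013, -0.0011, 0.2549]
tool_rot: [0.001, 0.71, 0.704, 0.001]
contact_force: [0.2, -0.6, 0.3]
gripper_width: 0.902
grasp_force: 0.0
```

```bash
python3 - <<'E'
from h import *
f=grab_frame("side"); g=grab_frame("scene")
for c in("side","scene"): print([(c,t,round(d["p"],2),np.round(d["at"],3).tolist()) for t in("sleeve","drawer_front","glue","ochre","tank","spent_1","clean_1") for d in place_of(c,t)])
P,_=cloud(f); m=(np.hypot(P[...,0]-.69,P[...,1]-.087)<.03)&(P[...,2]>.1); print("sleeve top",np.percentile(P[m][:,2],[90,98]))
A=cv2.resize(f["color"][180:340,140:350],(800,600)); cv2.imwrite("pics/f1.png",A[...,::-1])
E
```

```text
[('side', 'sleeve', 0.86, [0.691, 0.086, 0.089]), ('side', 'drawer_front', 0.72, [0.543, 0.136, 0.069]), ('side', 'glue', 0.62, [0.524, -0.32, -0.001]), ('side', 'glue', 0.43, [0.401, -0.42, 0.006]), ('side', 'ochre', 0.57, [0.522, -0.318, 0.0]), ('side', 'tank', 0.72, [0.381, 0.225, -0.004]), ('side', 'spent_1', 0.62, [0.542, -0.44, 0.012]), ('side', 'spent_1', 0.52, [0.605, 0.073, 0.018]), ('side', 'spent_1', 0.48, [0.549, -0.475, 0.019])]
[('scene', 'sleeve', 0.74, [0.693, 0.088, 0.086]), ('scene', 'drawer_front', 0.74, [0.55, 0.137, 0.074]), ('scene', 'drawer_front', 0.69, [0.653, 0.14, 0.004]), ('scene', 'drawer_front', 0.43, [0.695, 0.089, 0.085]), ('scene', 'glue', 0.54, [0.401, -0.42, -0.0]), ('scene', 'ochre', 0.57, [0.522, -0.326, -0.005]), ('scene', 'tank', 0.69, [0.545, -0.461, 0.008]), ('scene', 'tank', 0.59, [0.544, -0.472, 0.019]), ('scene', 'tank', 0.45, [0.383, 0.224, -0.001]), ('scene', 'spent_1', 0.66, [0.539, -0.439, 0.008]), ('scene', 'spent_1', 0.62, [0.543, -0.474, 0.017])]
sleeve top [0.14692862 0.14921229]
```

View pics/f1.png

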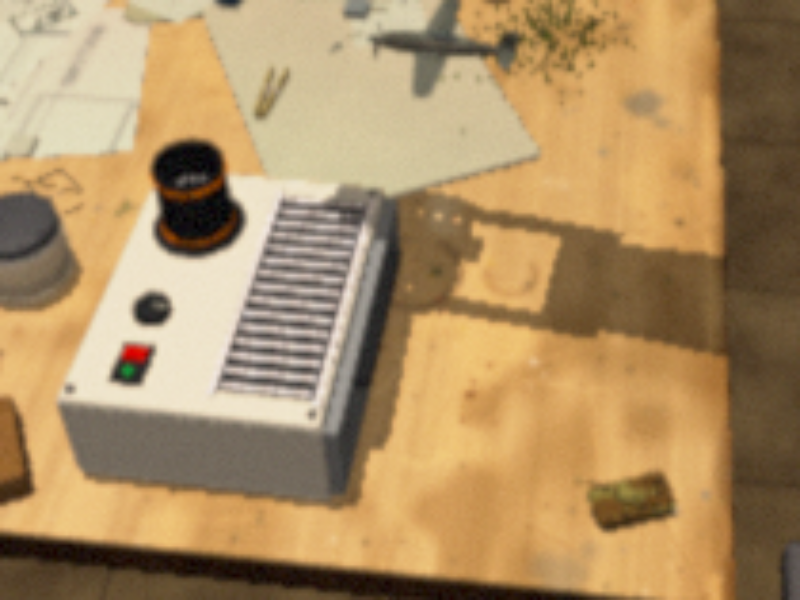

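The sleeve is fully down (its top is at 0.148 m, at pixel 190,195), the drawer is shut, and the bystanders and spent cartridges are where they should be. Handing in.

```bash
python3 -c "
from plant import job_done; print(job_done())"
```

```text
the job is handed in; nothing more can be done
None
```

The filter change is finished and handed in, with no verdict shown: both spent cartridges are in the white bowl, all four bays hold white cartridges, the drawer is seated home, the sleeve is fully down on the outlet, and the glue bottle, paint pot and tank are untouched.

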